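Pack and close the sample bath

ROBOT

A 6-joint arm with a two-finger parallel gripper is mounted at the origin on the work surface. World frame = base frame: x ahead of the robot, y to its left, z up, the work surface at z = 0. Lengths are in mm, angles in rad, forces in N, time in s.
With the tool pointing down it reaches from about 325 to 900 mm from the base axis. Payload 6.1 kg.
Tool frame: the origin (TCP) lies at the very end of the fingers, on their centre line; the grasp point (between the pads) lies 19 mm behind it; x points along the fingers, y is the direction in which the jaws open and shut, and the axes are right-handed (so a half turn about x gives the same grasp; the last joint's range is limited). The gripper opens to 85 mm and grips with 20 to 120 N. Pads are 22 mm wide; open, the fingers measure 114 mm over their backs; the gripper's body (76 mm by 85 mm) begins 54 mm behind the grasp point. The pads swing forward as they close: fully open they stand 13 mm farther back than shut.
Start: joints at [-1.262, 0.22, 1.526, -0, 1.395, -0.126], TCP at [263.26, -566.842, 231.3] pointing down, gripper open.
Joint ranges: [-2.98, 2.98], [-0.91, 2.08], [0.09, 2.57], [-1.24, 4.39], [0.2, 2.65], [-2.68, 2.68]. Speed limits (rad/s): [2.57, 2.57, 3.01, 3.14, 3.14, 3.14].

INTERFACE

Orientations are given as a unit quaternion [w, x, y, z].
In Python, from cell import robot gives the robot as it stands.
- The arm moves only by the shell command python3 -m inch 'ROWS' [FORCE]. ROWS is JSON, one flat list of numbers, 5 for each row, row after row: the shift along the world's x, y, z in cm, then the turn about the world's z in rad, then the finger opening in cm, from 0 to 8.54. In form: [x, y, z, yaw, gripper, x, y, z, yaw, gripper, ...]. A call has 1 to 5 rows; each row is the pose to reach, as a shift and turn from the pose commanded when the call began; what a row does not reach only later rows make up. A row lasts 1/8 s, in which the tool goes at most 62.5 mm and 10.7 degrees, less where a joint would pass 70% of its speed; a pose out of reach is approached as far as the arm can. A call with a gripper value outside its range is refused whole. The fingers move at their own pace and stop on an object; FORCE is the grip in N (left out, the last holds). Time passes only in rows, so rows that repeat a pose let the fingers close. It gives the time, the measured TCP pose, the force and the opening at its end, in the units of the state.
- robot.state(): the state, without advancing time (a new reading comes with each control period).
- robot.get_image(name): name is "scene" or "top"; returns (picture, depth): 420x560x3 uint8, blue, green, red; 420x560 float32, mm along the optical axis (not along the pixel's ray), 0 where there is no reading.
- robot.calibration(name): a dict with "camera_matrix" (3x3 intrinsics, pixels), "k1" (the pictures are not rectified: a ray, as slopes to the right and down, at radius r is drawn at 1 + k1 r^2 times it, then the intrinsics apply), "extrinsics" (4x4, takes a point from camera to world coordinates). Camera axes: x right, y down, z forward; pixel columns grow to the right and rows downward; lengths in mm; the calibration is good to about 2 mm. A picture is of the moment at which its call begins. calibration takes no time and is no camera call.
- robot.sign_off(): hands the job in, once; it reports no verdict.
The state is a dict: "t": time; "joint_positions": joint angles; "qvel": joint speeds; "effort": joint torques, N m; "eef_pos": TCP position; "eef_rot": TCP orientation; "wrist_force": force on the tool from outside, world axes, zero at the start; "wrist_torque": the same for the moment, N m; "width": opening from 0.0 (shut) to 1.0 (fully open).
Only numpy, scipy, OpenCV 4.12 (cv2) and the standard library are available. Lean on these libraries where they do the work, as an engineer would, in place of code of your own. Each camera call takes 0.05 s, during which the arm holds its last target. There are 200 camera calls.

TASK

Get the lab's sample bath ready for filling: stand all the loose hexagonal metal blocks on the tray floor around the fixed hexagon, close-packed like a honeycomb, each with a whole flat against a whole flat of the fixed hexagon and another against at least one other block. Close the bath's drain too: with both cam arms still out, push the plug fully home into the coupling, then swing the cam arms right down against the coupling, one after the other. Do not shift or knock over the two small jars standing among the blocks.

Things in the scene. Friction and masses are not known exactly. Their poses are not given: they have to be found in the camera images.
- bath: steel sample bath fixed to the bench: a square tray, 222 mm outside, 210 mm inside, walls 18 mm high, inner floor 6 mm above the bench. Origin on the bench under the middle of the tray; z up. Joined to its -y side is an 18 mm high deck (222 x 105 mm) that carries an upright round drain coupling with two cam arms. One fixed steel hexagon stands in the middle of the tray, 56 mm across flats, 36 mm high, two of its flats facing along +x and -x of the bath.
- fixed_hex (a point): centre of the top face of the fixed hexagon, 42 mm above the bench
- mouth (a point): centre of the open mouth of the drain coupling, 100 mm above the bench, axes as the bath. The coupling is a vertical tube, 68 mm outer and 47 mm inner diameter, its top edge is the mouth; the bore goes down 82 mm.
- cam_near (a joint): cam arm on the -x side of the coupling (nearer the robot): rad, 0 = hanging straight down along the coupling (closed, its stop), 1.57 = level, straight out, 1.9 = upper stop. It swings in the vertical plane along the bath's x, with friction (0.12 N m), and stays where it is left. Its cam enters the plug's groove as it comes down; it cannot come down if the plug is in but not home.
- cam_far (a joint): the same on the +x side. Each arm is a bar 8 mm thick, 16 mm wide, 66 mm long from hinge to end; its last 30 mm is a thicker hand grip (14 mm thick, 20 mm wide) whose outer face lies 10 mm outside the hinge's line
- near_hinge (a point): hinge of the near cam arm, 90 mm above the bench, 44 mm from the coupling's axis; hinge axis along the bath's y; two ears, 22 mm high, hold it and stay 1 mm inside the bar's outer face, 30 mm over their outsides
- far_hinge (a point): hinge of the far cam arm, likewise
- plug_c (a point): loose steel plug, 82 mm tall, upright; this point is on its axis, half-way up (41 mm above its foot). From below: round shank 44 mm diameter, 42 mm long, with a chamfered foot and a wide groove; round flange 64 mm diameter, 6 mm thick; round grip 24 mm diameter, 34 mm tall. Fully home its flange rests on the coupling's mouth and this point is 1 mm below the mouth. About 0.25 kg.
- block1_c (a point): loose aluminium hexagonal block standing upright, 56 mm across flats, 36 mm high, with a hexagonal grip on top, 22 mm across flats, 34 mm tall, turned the same way; 70 mm tall in all. This point is on its axis, 35 mm above its underside; its x axis is square to a pair of flats. About 0.29 kg. May be absent.
- block2_c (a point): another such hexagonal block, the same in every way; may be absent
- block3_c (a point): another such hexagonal block, the same in every way; may be absent
- block4_c (a point): another such hexagonal block, the same in every way; may be absent
- block5_c (a point): another such hexagonal block, the same in every way; may be absent
- place0 (a point): point on the tray floor, 56 mm from the tray's middle, 0 degrees from the bath's x axis towards its y: the middle of a block that lies squarely against that flat of the fixed hexagon
- place1 (a point): the same, at 60 degrees
- place2 (a point): the same, at 120 degrees
- place3 (a point): the same, at 180 degrees
- place4 (a point): the same, at 240 degrees
- place5 (a point): the same, at 300 degrees
- jar: bystander: white-capped jar, 52 mm diameter, 55 mm tall; origin under its centre
- pot: bystander: small amber pot, 48 mm diameter, 60 mm tall; origin under its centre
There are look-alikes about, which are no part of the job. What is shaped like the part that bears block3_c but purple or turquoise is not meant. Leave any blue look-alike of the part that bears block1_c alone.

How it is judged:
By the outcome, as a careful person would: the job done as asked, in the order asked, and still so for the second after the job is handed in, with the robot touching nothing.
Of block1, block2, block3, block4, block5 only 3 to 5 are there at a start; the rules pass over those that are not, and their reading is None.
At some moment in a run one of block1, block2, block3, block4, block5 may be knocked a few centimetres aside while the robot is not near it.
It also fails if it takes over 210 s, if anything falls off the work surface, if the arm or the gripper's body presses on something with over 40 N, if the wrist force passes 120 N, or if a joint passes its speed limit or range.

## Working session

There is one attempt and no reset: what is moved stays moved. The work goes in short steps, Python scripts to look and compute and a shell command to move; the robot and the scene stay as the last step left them, time stands still between calls to the robot, and variables do not carry over. Pictures are saved under pics/ and viewed, about 12 in all and at most 16, crops included, and the job is handed in when it is done.

```bash
ls; mkdir -p pics; cat > h.py <<'E'
import numpy as np, cv2
from cell import robot
def grab(n):
    im,d=robot.get_image(n); c=robot.calibration(n); return im,d,c
def cloud(d,c):
    K=np.array(c["camera_matrix"],float);k1=c["k1"];T=np.array(c["extrinsics"],float)
    v,u=np.mgrid[:d.shape[0],:d.shape[1]].astype(float)
    p=cv2.undistortPoints(np.stack([u.ravel(),v.ravel()],1)[:,None],K,np.array([k1,0,0,0.])).reshape(-1,2)
    z=d.ravel().astype(float)
    P=np.c_[p*z[:,None],z]@T[:3,:3].T+T[:3,3]
    P[z==0]=np.nan
    return P.reshape(d.shape+(3,))
def project(P,c):
    K=np.array(c["camera_matrix"],float);T=np.linalg.inv(np.array(c["extrinsics"],float))
    r=cv2.projectPoints(np.atleast_2d(P).astype(float),cv2.Rodrigues(T[:3,:3])[0],T[:3,3],K,np.array([c["k1"],0,0,0.]))
    return r[0].reshape(-1,2)
E
python3 - <<'E'
from h import *
for n in("top","scene"):
    im,d,c=grab(n); cv2.imwrite(f"pics/{n}0.png",cv2.resize(im,(784,588),interpolation=cv2.INTER_CUBIC)); np.savez(f"{n}0.npz",im=im,d=d)
    print(n,np.round(c["camera_matrix"],1).tolist(),c["k1"],np.round(c["extrinsics"],3).tolist())
print(robot.state())
E
```

```text
pics
top [[460.7, 0.0, 277.8], [0.0, 460.7, 213.8], [0.0, 0.0, 1.0]] -0.1065255494730715 [[0.005, -0.985, 0.173, 252.221], [-1.0, -0.005, 0.001, -128.803], [-0.001, -0.173, -0.985, 1391.648], [0.0, 0.0, 0.0, 1.0]]
scene [[383.3, 0.0, 277.8], [0.0, 383.3, 212.6], [0.0, 0.0, 1.0]] -0.025264772169073586 [[0.748, 0.448, -0.489, 937.89], [0.663, -0.503, 0.554, -630.397], [0.002, -0.739, -0.674, 737.176], [0.0, 0.0, 0.0, 1.0]]
{'t': 0.1, 'joint_positions': array([-1.26212152e+00,  2.21188710e-01,  1.52748350e+00, -4.53861543e-06,
        1.39471868e+00, -1.26066799e-01]), 'qvel': array([ 0.00068903, -0.00184851, -0.00356914, -0.00068616, -0.00200431,
        0.0011211 ]), 'effort': array([ 6.56595894e-04, -4.98243427e+01, -3.90546513e+01, -5.17883882e-05,
        5.71358323e-03, -3.52845791e-05]), 'eef_pos': array([ 263.08156692, -566.33017461,  230.28995648]), 'eef_rot': array([-0.15186403, -0.69040715, -0.15313   ,  0.69052624]), 'wrist_force': array([ 0.94314619, -0.64079361,  0.22320267]), 'wrist_torque': array([-0.0395017 ,  0.00141455,  0.0408078 ]), 'width': 1.0015091354332952}
```

View pics/top0.png

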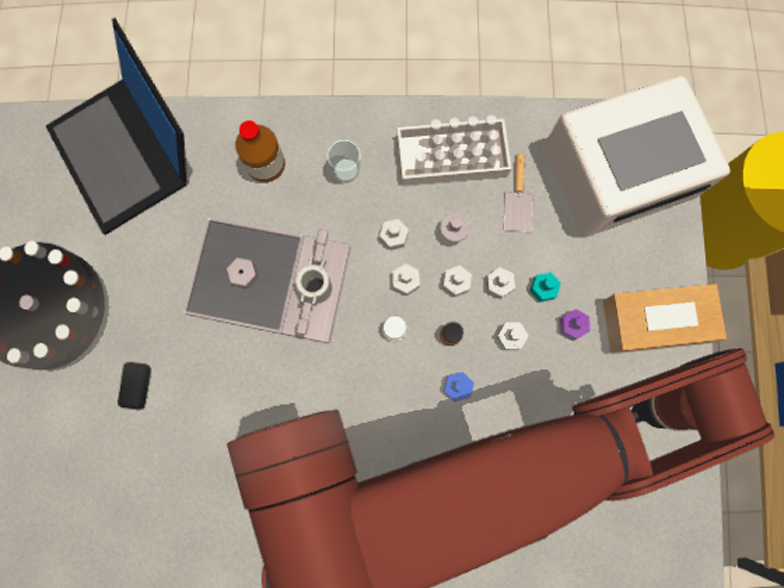

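View pics/scene0.png

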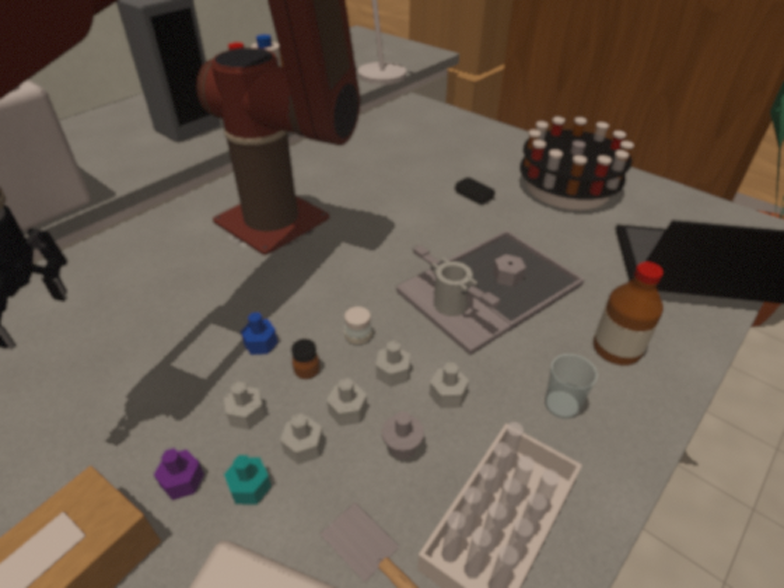

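Top view (784×588 px): the five bare-aluminium hexes at (394,234), (405,279), (457,281), (501,283) and (512,336) are the blocks. The pinkish round-flanged part at (454,229) is the plug. The look-alikes are blue (458,386), teal (545,286) and purple (575,324). The jar is at (394,328) and the pot at (451,333). The bath is on the left with its coupling at (312,282), and both cam arms look out.

```bash
cat >> h.py <<'E'
def comps(P,lo,hi,minn=6,reg=None):
    m=(P[...,2]>lo)&(P[...,2]<hi)
    m&=(P[...,0]>250)&(P[...,0]<850)&(P[...,1]>-600)&(P[...,1]<350)
    n,l,s,ce=cv2.connectedComponentsWithStats(m.astype(np.uint8),connectivity=4)
    out=[]
    for i in range(1,n):
        if s[i,4]>=minn:
            Q=P[l==i]; out.append((ce[i],s[i,4],(Q.min(0)+Q.max(0))/2,Q.max(0)-Q.min(0),np.median(Q[:,2]),Q.mean(0)))
    return out
E
python3 - <<'E'
from h import *
np.set_printoptions(precision=1,suppress=True)
for n in("top","scene"):
    z=np.load(f"{n}0.npz");c=robot.calibration(n);P=cloud(z["d"],c)
    m=(P[...,0]>400)&(P[...,0]<600)&(P[...,1]<-130)&(P[...,1]>-400)&(abs(P[...,2])<8);print(n,"bench z",np.median(P[m][:,2]),P[m][:,2].std())
    for lo,hi in((62,80),(25,45),(45,62)):
        print(n,lo,hi)
        for o in comps(P,lo,hi):
            if o[1]<900: print((o[0]*1.4).astype(int),o[1],"mid",o[2],"ext",o[3],"mean",o[5])
    m=(P[...,2]>10)&(P[...,2]<25)&(P[...,1]>-60)&(P[...,1]<330)&(P[...,0]>300)&(P[...,0]<780)
    k,l,s,_=cv2.connectedComponentsWithStats(m.astype(np.uint8));j=1+s[1:,4].argmax();Q=P[l==j]
    print("bath rect",cv2.minAreaRect(Q[:,:2].astype(np.float32)))
    print([ (s[i,4],P[l==i].mean(0)) for i in range(1,k) if s[i,4]>80])
E
```

```text
top bench z 0.14687521642531465 2.9251682585333088
top 62 80
[570 182] 164 mid [ 747.1 -518.7   71.1] ext [201.7  74.4  17.8] mean [ 744.  -519.8   71. ]
[488 143] 17 mid [ 833.  -345.3   71.7] ext [15.1 14.9 15.8] mean [ 830.5 -343.4   71. ]
[469 145] 11 mid [ 828.2 -301.9   68.6] ext [14.4  9.9 11.1] mean [ 826.7 -301.6   69.5]
[343 147] 63 mid [815.3 -26.8  71.1] ext [27.9 58.5 17.2] mean [819.  -26.3  71.2]
[451 146] 13 mid [ 824.2 -263.    69.9] ext [12.7 12.1 12.4] mean [ 822.4 -262.6   71.9]
[434 148] 15 mid [ 819.  -226.4   71.4] ext [12.  18.8 17. ] mean [ 818.  -223.4   72.8]
[267 165] 67 mid [792.3 149.9  71. ] ext [56.7 74.4 17.6] mean [778.  139.9  70.7]
[490 158] 17 mid [ 797.  -349.2   70.8] ext [10.9 17.7 17.5] mean [ 795.6 -347.1   69.7]
[473 160] 16 mid [ 791.8 -309.5   71.3] ext [11.  15.7 15. ] mean [ 789.8 -308.3   72.2]
[176 163] 11 mid [784.1 341.6  71.6] ext [14.1 12.9 15.6] mean [782.9 341.1  73.2]
[418 165] 19 mid [ 779.8 -191.3   71.3] ext [14.7 21.6 17.1] mean [ 779.1 -189.1   70.6]
[436 164] 19 mid [ 784.6 -229.6   70.3] ext [12.2 18.5 16.4] mean [ 781.9 
[... 14150 characters left out ...]
] ext [ 6.9 10.6 15.6] mean [ 802.7 -281.2   52.7]
[509 511] 20 mid [ 838.4 -275.5   53.6] ext [ 4.9  9.5 16.8] mean [ 838.6 -276.8   53.9]
[469 520] 28 mid [ 805.5 -320.4   54. ] ext [ 8.9 13.2 14.9] mean [ 806.4 -321.4   54.1]
[494 536] 23 mid [ 842.2 -315.9   53.2] ext [ 5.7 11.  15.6] mean [ 842.7 -317.    53.9]
[450 544] 59 mid [ 804.7 -359.8   53.6] ext [18.7 12.7 16.8] mean [ 807.1 -362.6   54.1]
[474 561] 57 mid [ 839.1 -355.7   53.6] ext [20.5 14.1 16. ] mean [ 841.2 -359.3   52.9]
bath rect ((538.5789184570312, 137.74818420410156), (332.167724609375, 225.7852783203125), 79.04315185546875)
[(np.int32(2199), array([545.1,  63.3,  16.2])), (np.int32(87), array([557.7, 169.7,  17.4]))]
```

```bash
cat >> h.py <<'E'
from scipy.spatial.transform import Rotation as R
def toolyaw(s=None):
    s=s or robot.state(); q=s["eef_rot"]; y=R.from_quat([q[1],q[2],q[3],q[0]]).as_matrix()
    return np.degrees(np.arctan2(y[1,1],y[0,1])),y[:,0]
def hexfit(P,ctr,zlo,zhi,af=56,rad=45,fix=None):
    "fit hex with af across flats to rim points of the slab; returns centre,yaw deg (mod 60)"
    from scipy.optimize import minimize
    m=(P[...,2]>zlo)&(P[...,2]<zhi)&(np.hypot(P[...,0]-ctr[0],P[...,1]-ctr[1])<rad)
    Q=P[m][:,:2]; best=None
    def support(a): 
        d=np.array([np.cos(a),np.sin(a)]);s=np.sort(Q@d);return s[-3:].mean(),s[:3].mean()
    A=np.radians(np.arange(0,60,.5)) if fix is None else [np.radians(fix%60)]
    w=[sum(np.subtract(*support(a+k*np.pi/3)) for k in range(3)) for a in A]
    a=A[int(np.argmin(w))]
    M=np.array([[np.cos(a+k*np.pi/3),np.sin(a+k*np.pi/3)] for k in range(3)]);b=np.array([sum(support(a+k*np.pi/3))/2 for k in range(3)])
    c=np.linalg.lstsq(M,b,rcond=None)[0]
    return c,np.degrees(a),min(w)/3,len(Q)
E
python3 - <<'E'
from h import *
np.set_printoptions(precision=1,suppress=True)
print("tool",toolyaw())
B=[(638,-135),(536.5,-161),(533.5,-272),(530,-366.5),(413.5,-388.5)]
for n in("top","scene"):
    z=np.load(f"{n}0.npz");c=robot.calibration(n);P=cloud(z["d"],c)
    o=np.zeros(2) if n=="top" else np.array([0,-6])
    print(n)
    for b in B+[(549,192)]:
        f=(30,41) if b[1]<0 else (35,48)
        r=hexfit(P,np.array(b)+o,*f); print(r[0],r[1:],)
    # mouth ring & plug flange
    m=(P[...,2]>94)&(P[...,2]<106)&(np.hypot(P[...,0]-518,P[...,1]-33)<55)
    Q=P[m][:,:2].astype(np.float32);print("mouth",len(Q),cv2.minEnclosingCircle(Q),np.median(P[m][:,2]))
    m=(P[...,2]>44)&(P[...,2]<52)&(np.hypot(P[...,0]-646,P[...,1]+268)<45)
    Q=P[m][:,:2].astype(np.float32);print("flange",len(Q),cv2.minEnclosingCircle(Q))
    u=np.array([np.cos(np.radians(-11.1)),np.sin(np.radians(-11.1))]);v=np.array([-u[1],u[0]])
    D=P[...,:2]-[518,33]
    a=D@u;e=D@v
    for s in(-1,1):
        m=(abs(e)<14)&(a*s>46)&(a*s<130)&(P[...,2]>50)
        L=np.c_[a[m]*s,P[m][:,2]];L=L[np.argsort(L[:,0])];print("cam",s,[L[(L[:,0]>=q)&(L[:,0]<q+10)].mean(0) for q in range(45,130,10)])
E
```

```text
tool (np.float64(-65.09108392414694), array([-0.,  0., -1.]))
top
[ 638.7 -135.3] (np.float64(13.5), np.float64(56.51422748259727), 223)
[ 537.3 -160.7] (np.float64(33.5), np.float64(55.62281325181065), 221)
[ 534.8 -272.2] (np.float64(21.5), np.float64(55.774591112844654), 222)
[ 530.9 -367.1] (np.float64(35.0), np.float64(55.970148313197086), 217)
[ 414.8 -389.6] (np.float64(59.5), np.float64(55.435755027460395), 238)
[549.4 192.6] (np.float64(48.00000000000001), np.float64(56.43665624270704), 300)
mouth 307 ((517.3939819335938, 27.881122589111328), 54.385643005371094) 99.40525172521666
flange 236 ((649.4193725585938, -266.94012451171875), 32.11910629272461)
cam -1 [array([49.9, 91.8]), array([60. , 92.7]), array([70. , 92.3]), array([80.4, 94.6]), array([90.1, 96.7]), array([99.9, 96.4]), array([107.9,  95.7]), array([nan, nan]), array([nan, nan])]
cam 1 [array([50.3, 94.8]), array([60.1, 95.7]), array([69.7, 96.6]), array([ 80.5, 100.6]), array([ 90.2, 104.6]), array([100.3, 106. ]), array([106.8, 105.9]), array([nan, nan]), array([nan, nan])]
scene
[ 638.7 -140.5] (np.float64(12
[... 321 characters left out ...]
341)
[548.8 188.4] (np.float64(50.5), np.float64(57.4447993678554), 234)
mouth 272 ((517.9674072265625, 25.48162078857422), 49.779869079589844) 98.10887786764272
flange 465 ((648.6627807617188, -272.3335266113281), 32.20677185058594)
cam -1 [array([50.3, 93.1]), array([59.8, 91.3]), array([70.3, 89.8]), array([80.7, 92.1]), array([89.8, 96.4]), array([99.8, 96.1]), array([107.9,  94.3]), array([nan, nan]), array([nan, nan])]
cam 1 [array([49. , 82.6]), array([59.8, 94.3]), array([69.8, 94.5]), array([ 81.8, 101.9]), array([ 89.7, 104.1]), array([100. , 104.2]), array([108. , 101.1]), array([nan, nan]), array([nan, nan])]<stdin>:22: RuntimeWarning: Mean of empty slice.
  ret = um.true_divide(
```

```bash
python3 - <<'E'
from h import *
im=np.load("scene0.npz")["im"][215:375,90:350]
cv2.imwrite("pics/crop1.png",cv2.resize(im,(780,480),interpolation=cv2.INTER_CUBIC))
E
python3 -m inch '[3.75,4.29,0,0.1,8.5, 7.5,8.58,0,0.2,7, 11.25,12.87,0,0.314,5, 15,17.16,0,0.314,5, 18.75,21.45,0,0.314,5]' 40
python3 -m inch '[3.75,4.29,0,0,5, 7.5,8.58,0,0,5, 11.25,12.87,0,0,5, 15,17.16,-4,0,5, 18.75,21.45,-8,0,5]'
```

```text
t: 0.72
eef_pos: [451.6, -350.7, 230.9]
eef_rot: [-0.258, -0.658, -0.259, 0.658]
wrist_force: [-0.8, -0.3, 0.3]
width: 0.583
t: 1.35
eef_pos: [631.8, -145.2, 158.9]
eef_rot: [0.259, 0.658, 0.258, -0.658]
wrist_force: [0.7, -0.8, -0.1]
width: 0.585
```

View pics/crop1.png

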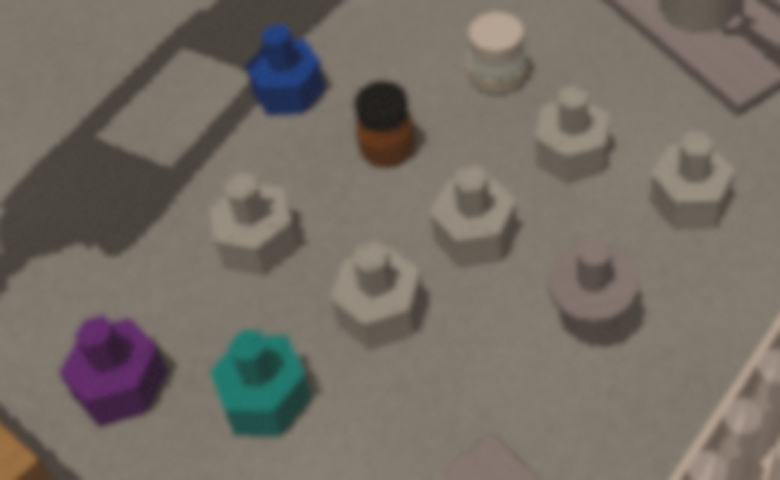

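Crop: the five bare-grey hexes at (250,222), (377,292), (475,213), (572,133) and (692,180) are the blocks. The coloured ones (blue, teal, purple) are not meant, and the round plug is at (595,290). I'm picking the farthest block first.

```bash
python3 -m inch '[0,0,-5,0,5, 0,0,-8.8,0,5, 0,0,-10.8,0,5, 0,0,-10.8,0,5, 0,0,-10.8,0,1.5]' 40
python3 -m inch '[0,0,0,0,1.5, 0,0,0,0,1.5, 0,0,0,0,1.5]'
python3 -m inch '[0,0,4,0,1.5, 0,0,10,0,1.5, 0,0,12,0,1.5, 0,0,12,0,1.5]'
cat >> h.py <<'E'
def tool():
    s=robot.state(); print("t",round(s["t"],2),"pos",np.round(s["eef_pos"],1),"jaw",round(toolyaw(s)[0],1),"F",np.round(s["wrist_force"],1),"w",round(s["width"]*85,1)); return s
E
python3 - <<'E'
from h import *
s=tool(); p=s["eef_pos"]
for n in("top","scene"):
    im,d,c=grab(n);P=cloud(d,c);np.savez(f"{n}1.npz",im=im,d=d)
    for lo,hi in((p[2]-16,p[2]-1),):
        print(n,hexfit(P,p[:2]+([0,0] if n=="top" else [0,-4]),lo,hi),np.median(P[...,2][(np.hypot(P[...,0]-p[0],P[...,1]-p[1])<40)&(P[...,2]<p[2]+3)&(P[...,2]>p[2]-12)]))
    if n=="scene": cv2.imwrite("pics/s1.png",cv2.resize(im[60:340,150:520],(740,560)))
E
```

```text
t: 1.98
eef_pos: [631.9, -147.3, 53.5]
eef_rot: [0.259, 0.659, 0.258, -0.657]
wrist_force: [-0.1, -0.1, 0.6]
width: 0.387
t: 2.35
eef_pos: [631.9, -147.2, 53.8]
eef_rot: [0.259, 0.659, 0.258, -0.657]
wrist_force: [-1.8, 0.3, 7.2]
width: 0.245
t: 2.85
eef_pos: [631.6, -147.0, 173.2]
eef_rot: [0.259, 0.659, 0.258, -0.657]
wrist_force: [0.5, -0.2, -3.0]
width: 0.239
t 2.85 pos [ 631.6 -147.   173.2] jaw -47.1 F [ 0.5 -0.2 -3. ] w 20.3
top (array([ 624.34243716, -142.64387536]), np.float64(4.0), np.float64(16.02599925445558), 9) nan
scene (array([ 639.55696168, -146.11333846]), np.float64(24.000000000000004), np.float64(21.182111874142176), 34) 169.05966953948098
  return _methods._mean(a, axis=axis, dtype=dtype,
  ret = ret.dtype.type(ret / rcount)
```

View pics/s1.png

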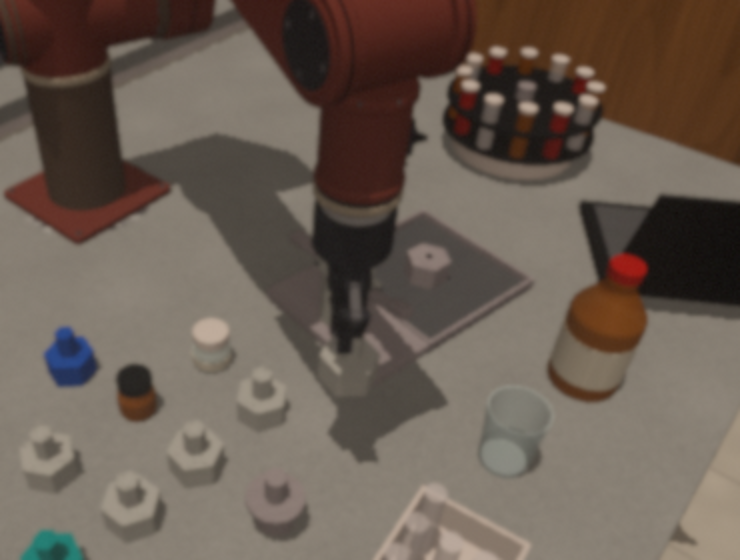

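The grip landed about 11 mm off along the pads, because rows cut short by the speed limits aren't made up in the next call. I'll set the block down, recentre and regrip.

```bash
python3 -m inch '[0,0,-6,0,1.5, 0,0,-10.5,0,1.5, 0,0,-11.9,0,1.5, 0,0,-11.9,0,1.5, 0,0,-11.9,0,5]'
python3 -m inch '[0,0,0,0,5, 0,0,0,0,5]'
python3 -m inch '[0.8,0.75,-0.9,0,5, 0.8,0.75,-0.9,0,5, 0.8,0.75,-0.9,0,1.5, 0.8,0.75,-0.9,0,1.5, 0.8,0.75,-0.9,0,1.5]'
python3 -m inch '[0,0,0,0,1.5, 0,0,4,0,1.5, 0,0,9,0,1.5, 0,0,9,0,1.5]'
python3 - <<'E'
from h import *
s=tool(); p=s["eef_pos"]
for n in("top","scene"):
    im,d,c=grab(n);P=cloud(d,c);np.savez(f"{n}1.npz",im=im,d=d)
    uv=project([p[0],p[1],p[2]-12],c)[0]
    m=(abs(P[...,2]-p[2]+8)<40)&(np.hypot(P[...,0]-p[0],P[...,1]-p[1])<60)
    print(n,uv,m.sum(),[int((m&(abs(P[...,2]-p[2]-k)<4)).sum()) for k in range(-44,30,8)])
    u,v=uv.astype(int)
    print(P[v-12:v+16:3,u][:,:].round(0).tolist())
    if n=="scene": cv2.imwrite("pics/s2.png",cv2.resize(im[v-40:v+40,u-50:u+50],(700,560)))
E
```

```text
t: 3.58
eef_pos: [629.4, -146.0, 50.9]
eef_rot: [-0.258, -0.657, -0.259, 0.659]
wrist_force: [0.5, -0.4, -0.3]
width: 0.438
t: 3.82
eef_pos: [630.2, -146.6, 51.7]
eef_rot: [-0.258, -0.658, -0.259, 0.658]
wrist_force: [0.6, -0.6, 0.2]
width: 0.584
t: 4.45
eef_pos: [638.3, -139.1, 43.1]
eef_rot: [-0.259, -0.658, -0.259, 0.658]
wrist_force: [-0.2, 0.1, -2.8]
width: 0.249
t: 4.95
eef_pos: [642.2, -140.5, 139.6]
eef_rot: [0.261, 0.661, 0.256, -0.655]
wrist_force: [-0.5, -0.6, -2.0]
width: 0.245
t 4.95 pos [ 642.2 -140.5  139.6] jaw -47.1 F [-0.5 -0.6 -2. ] w 20.8
top [282.84289594 155.61909628] 20 [0, 0, 0, 0, 1, 4, 2, 4, 6, 3]
[[603.0, -136.0, 354.0], [602.0, -136.0, 337.0], [605.0, -137.0, 302.0], [605.0, -137.0, 278.0], [618.0, -137.0, 211.0], [632.0, -138.0, 138.0], [497.0, -135.0, 565.0], [491.0, -135.0, 564.0], [485.0, -135.0, 564.0], [479.0, -135.0, 568.0]]
scene [325.23588946 245.74706722] 687 [55, 73, 66, 73, 311, 8, 27, 34, 30, 10]
[[670.0, -194.0, 226.0], [671.0, -194.0, 219.0], [666.0, -184.0, 199.0], [653.0, -160.0, 163.0], [654.0, -162.0, 156.0], [654.0, -160.0, 146.0], [651.0, -153.0, 128.0], [656.0, -160.0, 128.0], [659.0, -164.0, 124.0], [659.0, -162.0, 113.0]]
```

View pics/s2.png

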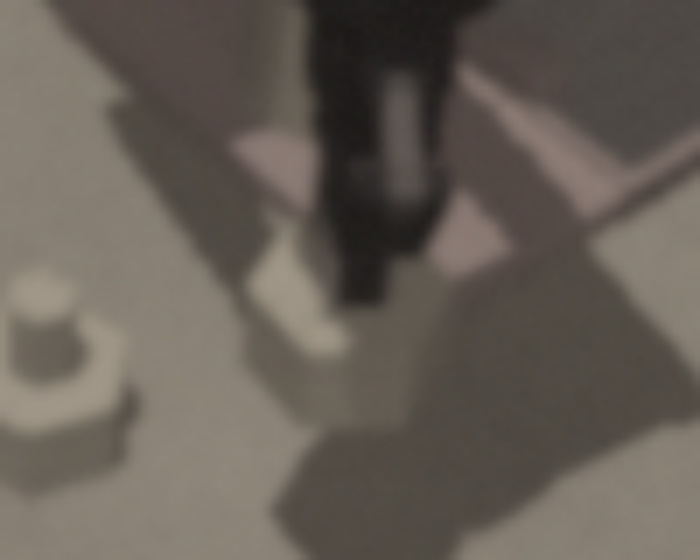

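```bash
for i in 1 2; do python3 -m inch '[0,0,0,0,1.5, 0,0,0,0,1.5]' | grep -E "t:|pos"; done
python3 - <<'E'
from h import *
for i in range(3): s=tool(); grab("scene")
p=s["eef_pos"]
im,d,c=grab("scene");P=cloud(d,c)
for lo,hi in((-12,-3),(-18,-3),(-45,-3)): print(hexfit(P,p[:2]+[0,-5],p[2]+lo,p[2]+hi,rad=48))
E
```

```text
t: 5.3
eef_pos: [637.4, -138.7, 131.3]
eef_rot: [-0.258, -0.657, -0.259, 0.659]
t: 5.55
eef_pos: [638.4, -139.0, 133.0]
eef_rot: [-0.258, -0.658, -0.259, 0.658]
t 5.55 pos [ 638.4 -139.   133. ] jaw -47.1 F [ 0.4 -0.4 -2. ] w 21.2
t 5.6 pos [ 638.5 -139.1  133.2] jaw -47.1 F [-0.5  0.4 -2.7] w 21.3
t 5.65 pos [ 638.6 -139.1  133.4] jaw -47.1 F [-0.4 -0.5 -2.5] w 21.0
(array([ 638.9461972 , -140.97613173]), np.float64(12.000000000000002), np.float64(56.05120940905439), 292)
(array([ 639.10387203, -141.02530604]), np.float64(12.000000000000002), np.float64(56.53704202700161), 350)
(array([ 638.97405563, -141.10816033]), np.float64(13.5), np.float64(56.88815895264247), 570)
```

```bash
python3 -m inch '[0,1,5,0,1.5, -0.6,6,6,-0.1,1.5, -1.2,11.5,6,-0.2,1.5, -1.8,17,6,-0.3,1.5, -2.3,22,6,-0.419,1.5]' 60 | head -2
python3 -m inch '[-0.4,5,0,0,1.5, -0.7,9.7,0,0,1.5, -0.7,9.7,0,0,1.5, -0.7,9.7,0,0,1.5, -0.7,9.7,0,0,1.5]'|head -2
python3 -m inch '[0,0,0,0,1.5, 0,0,0,0,1.5]'|head -2
python3 -c "
from h import *
tool()"
```

```text
t: 6.38
eef_pos: [615.3, 82.8, 193.8]
t: 7.0
eef_pos: [608.8, 176.6, 193.5]
t: 7.25
eef_pos: [608.8, 177.1, 193.5]
t 7.25 pos [608.8 177.1 193.5] jaw -71.2 F [-0.8  0.1 -2.6] w 21.0
```

```bash
python3 -m inch '[0,0,-6,0,1.5, 0,0.1,-11,0,1.5, 0,0.1,-13.5,0,1.5, 0,0.1,-14.2,0,1.5, 0,0.1,-14.2,0,1.5]'|head -4|tail -3
python3 -m inch '[0,0,0,0,1.5, 0,0,0,0,1.5, -0.2,0.04,0,0,1.5, -0.2,0.04,0,0,1.5]'|grep -E "pos|force"
for i in 1 2; do python3 -m inch '[-0.1,0.02,0,0,1.5, -0.1,0.02,0,0,1.5]'|grep -E "pos|force"; done
```

```text
eef_pos: [609.2, 178.8, 52.2]
eef_rot: [0.116, 0.698, 0.116, -0.697]
wrist_force: [0.7, 0.4, -2.7]
eef_pos: [606.5, 179.4, 51.7]
wrist_force: [-0.5, 0.1, -2.7]
eef_pos: [605.5, 179.5, 51.4]
wrist_force: [-0.1, -0.1, -2.9]
eef_pos: [604.5, 179.7, 51.4]
wrist_force: [0.3, 0.1, -2.4]
```

```bash
for i in 1 2 3; do python3 -m inch '[-0.05,0.01,0,0,1.5, -0.05,0.01,0,0,1.5]'|grep -E "pos|force"; done
```

```text
eef_pos: [604.0, 179.8, 51.5]
wrist_force: [0.2, 0.0, -2.2]
eef_pos: [603.6, 179.9, 51.5]
wrist_force: [-0.3, -0.8, -3.0]
eef_pos: [603.2, 179.9, 51.5]
wrist_force: [-0.0, -0.2, -2.2]
```

```bash
for i in 1 2 3 4; do python3 -m inch '[-0.05,0.01,0,0,1.5, -0.05,0.01,0,0,1.5]'|grep -E "pos|force"|tr '\n' ' '; echo; done
```

```text
eef_pos: [603.1, 179.9, 51.6] wrist_force: [2.3, -0.3, -3.0] 
eef_pos: [602.9, 180.0, 51.8] wrist_force: [4.6, -1.7, -5.3] 
eef_pos: [602.9, 180.0, 51.8] wrist_force: [5.7, -1.3, -5.2] 
eef_pos: [602.8, 180.0, 51.9] wrist_force: [6.6, -2.5, -6.2]
```

```bash
python3 -m inch '[0,0,-0.2,0,1.5, 0,0,-0.4,0,1.5, 0,0,-0.4,0,1.5]'|grep -E "pos|force"|tr '\n' ' '; python3 -m inch '[0.0,0.0,0,0,3.6, 0.0,0.0,0,0,3.6, 0,0,0,0,3.6, 0,0,5,0,3.6, 0,0,10,0,3.6]' | grep -E "pos|force|width"
python3 -m inch '[0,-5.5,2,0,4.6, 0,-11,4,0,4.6, 0,-17,4,0,4.6, 0,-22,4,0,4.6, 0,-27,4,0,4.6]'|grep pos
cat >> h.py <<'E'
Y=-11.1
def see(save=None):
    np.set_printoptions(precision=1,suppress=True)
    for n in("top","scene"):
        im,d,c=grab(n);P=cloud(d,c);o=np.array([0,-3.6]) if n=="top" else np.array([0,2.])
        print(n); 
        H0=np.array([549.1,190.2])-o; h,_,w,k=hexfit(P,H0,36,47,fix=Y,rad=33); h=h+o; print("hex",h,w,k)
        for z0,reg in((70,"bench"),(76,"tray")):
            m=(abs(P[...,2]-z0)<7)&(P[...,0]>380)&(P[...,0]<720)&(P[...,1]>-420)&(P[...,1]<290)
            N,l,s,ce=cv2.connectedComponentsWithStats(m.astype(np.uint8),connectivity=8)
            for i in range(1,N):
                q=P[l==i].mean(0)
                tr=np.hypot(*(q[:2]+o-H0-o))<85
                if s[i,4]<25 or s[i,4]>130 or tr!=(reg=="tray"): continue
                if not tr and q[1]>-110: continue
                b=z0-34
                c2,a,w,k=hexfit(P,q[:2],b-5,b+5)
                c2=c2+o
                if tr: v=R.from_euler('z',-Y,degrees=True).apply([*(c2-h),0])[:2]; print("  tray",c2,"yaw rel",round((a-Y+30)%60-30,1),"bath r,ang",round(np.hypot(*v),1),round(np.degrees(np.arctan2(v[1],v[0]))%360,1),"w",round(w,1),k)
                else: print("  bench",c2,"yaw",round(a,1),"w",round(w,1),k)
        if save and n==save[0]: cv2.imwrite("pics/"+save[1]+".png",cv2.resize(im[save[2]:save[3],save[4]:save[5]],None,fx=save[6],fy=save[6],interpolation=cv2.INTER_CUBIC))
E
python3 -c "
from h import *
tool();see(('scene','s3',130,260,260,440,4))"
```

```text
eef_pos: [603.1, 180.5, 49.1] wrist_force: [5.0, -1.3, 1.2] eef_pos: [599.9, 180.3, 147.4]
wrist_force: [0.5, 0.2, 0.7]
width: 0.424
eef_pos: [600.6, -91.1, 187.5]
t 12.25 pos [600.6 -91.1 187.5] jaw -71.1 F [ 0.5 -0.5  0.8] w 45.7
top
hex [550.4 189.1] 57.43007480163618 292
  bench [ 537.4 -164.1] yaw 31.0 w 55.2 211
  bench [ 534.6 -275.9] yaw 21.0 w 55.3 214
  bench [ 531.  -370.7] yaw 33.5 w 55.8 212
  bench [ 414.9 -393.2] yaw 0.5 w 55.7 222
  tray [595.8 179.9] yaw rel -2.9 bath r,ang 46.3 359.6 w 66.3 269
scene
hex [549.6 190. ] 57.96473326206723 231
  bench [ 537.1 -165.2] yaw 31.5 w 56.4 278
  bench [ 534.1 -275.9] yaw 23.0 w 56.0 328
  bench [ 415.1 -392.1] yaw 0.0 w 55.9 334
  bench [ 531.  -370.4] yaw 33.5 w 56.2 392
  bench [ 664.2 -290.1] yaw 48.0 w 15.9 5
  tray [596.9 180.9] yaw rel 0.1 bath r,ang 48.2 0.2 w 66.1 225
```

View pics/s3.png

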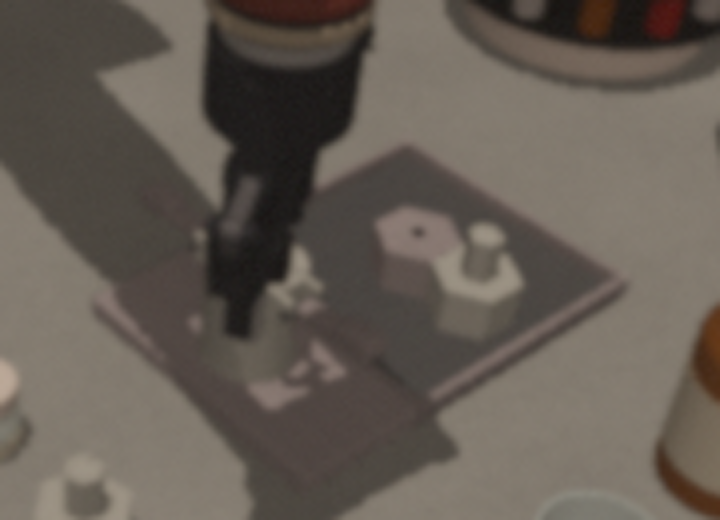

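```bash
cat >> h.py <<'E'
def tray(P,o,occ,H0=(549.8,189.8)):
    "occ: occupied place numbers. joint support fit; prints bath-frame offsets from ideal"
    H0=np.array(H0)-o; U=np.array([[np.cos(np.radians(Y+60*k)),np.sin(np.radians(Y+60*k))] for k in range(6)])
    C=[H0]+[H0+56*U[k] for k in occ]; res=[]
    for it in range(3):
        m=(P[...,2]>36)&(P[...,2]<48)&(np.hypot(P[...,0]-H0[0],P[...,1]-H0[1])<100)
        Q=P[m][:,:2]; D=np.array([np.hypot(*(Q-c).T) for c in C]); own=D.argmin(0); new=[]
        for i,c in enumerate(C):
            q=Q[(own==i)&(D[i]<38)]; A=[];b=[]
            for u in U:
                if any(j!=i and np.dot(C[j]-c,u)>45 for j in range(len(C))): continue
                A.append([*u,1]);b.append(np.sort(q@u)[-4:].mean()-28)
            A=np.array(A);b=np.array(b)
            if len(b)<4: b=b-0.3; new.append(np.linalg.lstsq(A[:,:2],b,rcond=None)[0])
            else: new.append(np.linalg.lstsq(np.vstack([A,[0,0,2]]),np.r_[b,0.6],rcond=None)[0][:2])
        C=new
    h=C[0]
    print("hex",h+o)
    for k,c in zip(occ,C[1:]):
        v=c-h; t=np.array([-U[k][1],U[k][0]]); print("  place",k,"centre",c+o,"radial gap",round(v@U[k]-56,1),"tang",round(v@t,1))
O={"top":np.array([0,-3.6]),"scene":np.array([0,2.])}
def seetray(occ,H0=(549.8,189.8)):
    np.set_printoptions(precision=1,suppress=True)
    for n in O:
        im,d,c=grab(n); print(n,end=" "); tray(cloud(d,c),O[n],occ,H0)
E
python3 -c "
from h import *
seetray([0]);seetray([0])"
```

```text
top hex [549.4 189.2]
  place 0 centre [603.5 179.2] radial gap -1.0 tang 0.6
scene hex [548.4 190.8]
  place 0 centre [604.8 179.7] radial gap 1.5 tang -0.1
top hex [549.4 189.2]
  place 0 centre [603.1 178.7] radial gap -1.3 tang 0.0
scene hex [548.6 190.7]
  place 0 centre [604.2 179.3] radial gap 0.8 tang -0.4
```

```bash
python3 -m inch '[-3.2,-3.7,0,-0.15,4.6, -6.34,-7.35,0,-0.309,4.6, -6.34,-7.35,-3,-0.309,4.6, -6.34,-7.35,-7,-0.309,4.6, -6.34,-7.35,-8,-0.309,4.6]'|grep pos
python3 -m inch '[0,0,0,0,4.6, 0,0,0,0,4.6]' |grep pos; python3 -c "
from h import *
tool()"
```

```text
eef_pos: [535.8, -160.8, 104.7]
eef_pos: [539.1, -163.1, 109.3]
t 13.43 pos [ 539.1 -163.1  109.3] jaw -88.8 F [-0.6 -0.3  0.5] w 45.6
```

```bash
python3 -m inch '[0,0,-3,0,4.6, 0,0,-5.5,0,4.6, 0,0,-6.4,0,4.6, 0,0,-6.4,0,4.6, 0,0,-6.4,0,4.6]' |grep pos; python3 -m inch '[0,0,0,0,4.6, 0,0,0,0,4.6]' |grep pos
```

```text
eef_pos: [538.8, -163.6, 45.0]
eef_pos: [538.1, -163.3, 44.2]
```

```bash
python3 -m inch '[-0.1,0,0,0,1.5, -0.1,0,0,0,1.5, -0.1,0,0,0,1.5, -0.1,0,0,0,1.5, -0.1,0,4,0,1.5]' 60|grep -E "width"
python3 -m inch '[0,0,4,0,1.5, 0.7,4,9,0,1.5, 1.4,9.5,9,0.1,1.5, 2.1,15,9,0.2,1.5, 2.8,20,9,0.309,1.5]'|grep pos
python3 -m inch '[0.7,5,0,0,1.5, 1.4,10,0,0,1.5, 2.1,15,0,0,1.5, 2.1,20,0,0,1.5, 2.1,20,0,0,1.5]'|grep pos
python3 -m inch '[0,0,0,0,1.5, 0,0,0,0,1.5, 0,0,0,0,1.5]'|grep pos
python3 -c "
from h import *
tool()"
```

```text
width: 0.245
eef_pos: [564.1, 38.9, 172.7]
eef_pos: [584.3, 240.5, 172.1]
eef_pos: [585.9, 235.7, 173.5]
t 16.55 pos [585.9 235.7 173.5] jaw -71.2 F [ 0.5  0.2 -2.8] w 20.8
```

```bash
python3 -m inch '[0.1,0.13,-5,0,1.5, 0.1,0.13,-9.5,0,1.5, 0.1,0.13,-11.5,0,1.5, 0.1,0.13,-12.1,0,1.5, 0.1,0.13,-12.1,0,1.5]'|grep -E "pos|force"|tr '\n' ' '; echo
python3 -m inch '[0,0,0,0,1.5, 0,0,0,0,1.5, -0.06,-0.29,0,0,1.5, -0.06,-0.29,0,0,1.5]'|grep -E "pos|force"|tr '\n' ' '; echo
for i in 1 2 3 4; do python3 -m inch '[-0.01,-0.05,0,0,1.5, -0.01,-0.05,0,0,1.5]'|grep -E "pos|force"|tr '\n' ' '; echo; done
```

```text
eef_pos: [587.8, 238.3, 53.8] wrist_force: [-0.6, -0.1, -2.3] 
eef_pos: [586.1, 235.1, 52.7] wrist_force: [-0.5, -0.3, -2.7] 
eef_pos: [586.1, 234.9, 52.6] wrist_force: [0.1, 1.4, -3.0] 
eef_pos: [585.9, 234.6, 52.6] wrist_force: [-0.4, 1.9, -2.4] 
eef_pos: [585.8, 234.0, 52.6] wrist_force: [0.2, 2.2, -1.0] 
eef_pos: [585.8, 233.9, 52.7] wrist_force: [-0.6, 5.9, -0.1]
```

```bash
for i in 1 2 3 4; do python3 -m inch '[-0.047,-0.016,0,0,1.5, -0.047,-0.016,0,0,1.5]'|grep -E "pos|force"|tr '\n' ' '; echo; done
```

```text
eef_pos: [585.7, 233.9, 52.7] wrist_force: [1.0, 5.2, -3.1] 
eef_pos: [585.6, 233.8, 52.8] wrist_force: [1.8, 6.2, -3.5] 
eef_pos: [585.6, 233.8, 52.9] wrist_force: [3.1, 7.4, -4.8] 
eef_pos: [585.5, 233.7, 53.0] wrist_force: [4.9, 7.0, -6.1]
```

```bash
python3 -m inch '[0,0,-0.15,0,1.5, 0,0,-0.35,0,1.5, 0,0,-0.35,0,1.5]'|grep -E "pos|force"|tr '\n' ' '; python3 -m inch '[0,0,0,0,3.6, 0,0,0,0,3.6, 0,0,0,0,3.6, 0,0,5,0,3.6, 0,0,10,0,3.6]' | grep -E "pos|force|width"
python3 -m inch '[-0.5,-5.5,2,0,4.6, -1,-11,4,0,4.6, -2,-17,4,0,4.6, -3,-22,4,0,4.6, -4,-27.5,4,0,4.6]'|grep pos
python3 -m inch '[-0.5,-5.5,0,0,4.6, -1,-11,0,0,4.6, -1,-15,0,0,4.6]'|grep pos
python3 -c "
from h import *
tool();seetray([0,1]);see()"
```

```text
eef_pos: [585.7, 233.8, 50.4] wrist_force: [2.3, 5.0, 1.1] eef_pos: [583.0, 232.1, 149.1]
wrist_force: [0.8, 1.0, 0.2]
width: 0.422
eef_pos: [543.1, -44.1, 189.1]
eef_pos: [533.0, -194.9, 189.1]
t 21.68 pos [ 533.  -194.9  189.1] jaw -71.2 F [-0.2  0.1  0.1] w 46.0
top hex [549.6 189.3]
  place 0 centre [603.2 179.1] radial gap -1.5 tang 0.3
  place 1 centre [586.2 232.6] radial gap 0.7 tang 0.9
scene hex [548.8 191.1]
  place 0 centre [604.7 179. ] radial gap 1.2 tang -1.1
  place 1 centre [585.9 230.5] radial gap -1.9 tang -2.0
top
hex [551.6 189.8] 58.84039778232485 303
  bench [ 533.9 -278.3] yaw 20.5 w 53.0 168
  bench [ 530.8 -370.6] yaw 33.0 w 56.5 218
  bench [ 414.7 -393.2] yaw 0.5 w 55.4 236
  tray [596.3 183.4] yaw rel -0.4 bath r,ang 45.1 3.0 w 71.0 324
  tray [584.6 221.9] yaw rel -10.4 bath r,ang 46.1 55.4 w 70.0 309
scene
hex [550.4 191.1] 59.7553888705936 237
  bench [ 534.6 -276.4] yaw 21.5 w 56.1 325
  bench [ 415.2 -391.7] yaw 0.5 w 56.0 328
  bench [ 530.7 -370.2] yaw 32.5 w 56.5 388
  bench [ 658.5 -294.4] yaw 2.0 w 9.0 4
  tray [584.6 224.5] yaw rel -2.9 bath r,ang 47.7 55.5 w 69.5 164
  tray [598.8 183.1] yaw rel 3.6 bath r,ang 49.0 1.7 w 69.3 248
```

```bash
python3 -m inch '[0,-4.5,0,-0.16,4.6, 0.14,-8.1,-3,-0.32,4.6, 0.14,-8.1,-8,-0.48,4.6, 0.14,-8.1,-12,-0.48,4.6, 0.14,-8.1,-14.5,-0.48,4.6]'|grep pos
python3 -m inch '[0,0,0,0,4.6, 0,0,0,0,4.6, 0,0,0,0,4.6]' |grep pos; python3 -c "
from h import *
tool()"
```

```text
eef_pos: [534.1, -270.9, 41.3]
eef_pos: [536.5, -273.8, 46.0]
t 22.88 pos [ 536.5 -273.8   46. ] jaw -98.6 F [-0.6  0.7  0.9] w 45.7
```

```bash
python3 -m inch '[-0.2,-0.2,-0.25,0,4.6, -0.2,-0.2,-0.25,0,4.6, -0.2,-0.2,-0.25,0,1.5, -0.2,-0.2,-0.25,0,1.5, -0.2,-0.2,-0.25,0,1.5]' 60|grep -E "pos"
python3 -m inch '[0,0,0,0,1.5, 0,0,0,0,1.5, 0,0,5,0,1.5, 0,3,10,0,1.5, 0,8,13,0,1.5]'|grep -E "pos|width"
python3 -m inch '[0,5,0,0.1,1.5, 0,10.5,0,0.2,1.5, 0,16,0,0.3,1.5, 0,21,0,0.4,1.5, 0,26,0,0.48,1.5]'|grep pos
python3 -m inch '[-0.3,5.5,0,0,1.5, -0.6,11,0,0,1.5, -0.8,16,0,0,1.5, -0.8,18,0,0,1.5, -0.8,18,0,0,1.5]'|grep pos
python3 -m inch '[0,0,0,0,1.5, 0,0,0,0,1.5, 0,0,0,0,1.5]'|grep pos
python3 -c "
from h import *
tool()"
```

```text
eef_pos: [533.2, -275.4, 41.7]
eef_pos: [533.9, -196.2, 173.6]
width: 0.245
eef_pos: [532.4, 66.3, 170.5]
eef_pos: [524.6, 245.4, 170.5]
eef_pos: [525.5, 243.6, 171.5]
t 25.75 pos [525.5 243.6 171.5] jaw -71.2 F [ 0.7 -0.  -3.1] w 20.7
```

```bash
python3 -m inch '[0.16,0.32,-5,0,1.5, 0.16,0.32,-9.5,0,1.5, 0.16,0.32,-11.5,0,1.5, 0.16,0.32,-12.05,0,1.5, 0.16,0.32,-12.05,0,1.5]'|grep -E "pos|force"|tr '\n' ' '; echo
python3 -m inch '[0,0,0,0,1.5, 0,0,0,0,1.5, 0.15,-0.13,0,0,1.5, 0.15,-0.13,0,0,1.5]'|grep -E "pos|force"|tr '\n' ' '; echo
for i in 1 2 3 4; do python3 -m inch '[0.04,-0.033,0,0,1.5, 0.04,-0.033,0,0,1.5]'|grep -E "pos|force"|tr '\n' ' '; echo; done
```

```text
eef_pos: [528.0, 248.0, 52.3] wrist_force: [0.4, -0.0, -2.9] 
eef_pos: [528.6, 246.5, 51.3] wrist_force: [0.5, 1.2, -3.1] 
eef_pos: [528.7, 246.2, 50.9] wrist_force: [-0.2, 0.1, -3.1] 
eef_pos: [529.2, 245.9, 51.0] wrist_force: [0.3, 0.7, -3.0] 
eef_pos: [529.6, 245.5, 51.0] wrist_force: [0.3, -0.8, -2.6] 
eef_pos: [530.0, 245.2, 51.0] wrist_force: [-0.9, 0.4, -3.3]
```

```bash
python3 -m inch '[0.03,-0.08,0,0,1.5, 0.03,-0.08,0,0,1.5]'|grep -E "pos|force"|tr '\n' ' '; for i in 1 2 3 4; do python3 -m inch '[0.0,-0.05,0,0,1.5, 0.0,-0.05,0,0,1.5]'|grep -E "pos|force"|tr '\n' ' '; echo; done
```

```text
eef_pos: [530.2, 244.4, 51.0] wrist_force: [-0.4, -0.3, -3.4] eef_pos: [530.2, 244.2, 51.0] wrist_force: [-0.2, 2.1, -4.2] 
eef_pos: [530.2, 244.1, 51.1] wrist_force: [0.8, 5.5, -4.7] 
eef_pos: [530.2, 244.1, 51.1] wrist_force: [0.7, 7.0, -4.8] 
eef_pos: [530.2, 244.1, 51.1] wrist_force: [0.8, 8.4, -4.6]
```

```bash
for i in 1 2 3 4; do python3 -m inch '[0.045,0.012,0,0,1.5, 0.045,0.012,0,0,1.5]'|grep -E "pos|force"|tr '\n' ' '; echo; done
```

```text
eef_pos: [530.3, 244.0, 51.1] wrist_force: [-1.3, 8.3, -3.7] 
eef_pos: [530.3, 244.1, 51.1] wrist_force: [-1.5, 7.6, -1.7] 
eef_pos: [530.5, 244.1, 51.1] wrist_force: [-4.6, 7.6, -1.0] 
eef_pos: [530.5, 244.2, 51.0] wrist_force: [-5.2, 7.6, 0.1]
```

```bash
python3 -m inch '[0,0,-0.15,0,1.5, 0,0,-0.3,0,1.5, 0,0,-0.3,0,1.5]'|grep -E "pos|force"|tr '\n' ' '; python3 -m inch '[0,0,0,0,3.6, 0,0,0,0,3.6, 0,0,0,0,3.6, 0,0,5,0,3.6, 0,0,10,0,3.6]' | grep -E "pos|force|width"
python3 -m inch '[0,-5.5,2,0,4.6, 0,-11,4,0,4.6, 0,-17,4,0,4.6, 0,-23,4,0,4.6, 0,-29,4,0,4.6]'|grep pos
python3 -m inch '[0,-5.5,0,0,4.6, 0,-11,0,0,4.6, 0,-17,0,0,4.6, 0,-23,0,0,4.6, 0,-26,0,0,4.6]'|grep pos
python3 -c "
from h import *
tool();seetray([0,1,2]);see(('scene','s4',130,260,280,460,4))"|grep -v '  tray'
```

```text
eef_pos: [530.8, 244.3, 48.5] wrist_force: [-6.0, 7.6, 3.2] eef_pos: [531.6, 242.3, 148.5]
wrist_force: [0.3, -0.2, -0.5]
width: 0.422
eef_pos: [531.9, -49.3, 188.4]
eef_pos: [531.3, -310.7, 188.1]
t 32.38 pos [ 531.3 -310.7  188.1] jaw -71.3 F [-0.2  0.3 -0.6] w 45.6
top hex [549.7 189. ]
  place 0 centre [603.  178.4] radial gap -1.7 tang -0.2
  place 1 centre [585.1 231.9] radial gap -0.5 tang 1.5
  place 2 centre [532.8 242.4] radial gap -0.0 tang -1.3
scene hex [549.4 190.4]
  place 0 centre [604.5 178.5] radial gap 0.4 tang -1.1
  place 1 centre [587.1 229.9] radial gap -1.4 tang -2.5
  place 2 centre [530.6 244.1] radial gap 0.9 tang 0.4
top
hex [550.6 191.3] 59.94333901483913 320
  bench [ 537.  -361.6] yaw 51.5 w 45.8 119
  bench [ 414.7 -393. ] yaw 59.0 w 55.4 220
scene
hex [550. 192.] 59.66058407152749 242
  bench [ 415.2 -392. ] yaw 0.0 w 56.5 329
  bench [ 531.1 -370.4] yaw 33.0 w 56.4 388
  bench [ 652.6 -300.4] yaw 0.0 w 0.0 1
```

View pics/s4.png

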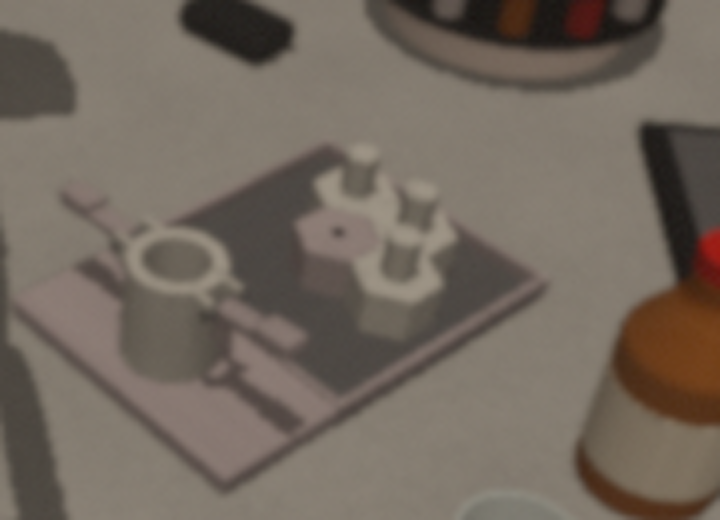

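```bash
python3 -m inch '[0,-4.5,0,-0.14,4.6, 0,-6.1,-3,-0.273,4.6, 0,-6.1,-8,-0.273,4.6, 0,-6.1,-12,-0.273,4.6, 0,-6.1,-14.5,-0.273,4.6]'|grep pos
python3 -m inch '[0,0,0,0,4.6, 0,0,0,0,4.6, 0,0,0,0,4.6]' |grep pos; python3 -c "
from h import *
tool()"
```

```text
eef_pos: [531.2, -365.4, 40.4]
eef_pos: [533.3, -368.7, 45.2]
t 33.58 pos [ 533.3 -368.7   45.2] jaw -86.7 F [0.4 0.3 0.5] w 45.8
```

```bash
python3 -m inch '[-0.2,-0.17,-0.2,0,4.6, -0.2,-0.17,-0.2,0,4.6, -0.2,-0.17,-0.2,0,1.5, -0.2,-0.17,-0.2,0,1.5, -0.2,-0.17,-0.2,0,1.5]' 60|grep -E "pos"
python3 -m inch '[0,0,0,0,1.5, 0,0,0,0,1.5, 0,0,5,0,1.5, -0.3,3,10,0,1.5, -0.6,8,13,0,1.5]'|grep -E "pos|width"
python3 -m inch '[-0.4,5,0,0.1,1.5, -0.8,10.5,0,0.2,1.5, -1.2,16,0,0.273,1.5, -1.6,21,0,0.273,1.5, -2,26,0,0.273,1.5]'|grep pos
python3 -m inch '[-0.3,5.5,0,0,1.5, -0.6,11,0,0,1.5, -1.2,16,0,0,1.5, -1.6,21,0,0,1.5, -1.6,22.9,0,0,1.5]'|grep pos
python3 -m inch '[0,0,0,0,1.5, 0,0,0,0,1.5, 0,0,0,0,1.5]'|grep pos
python3 -c "
from h import *
tool()"
```

```text
eef_pos: [530.0, -369.8, 41.2]
eef_pos: [524.6, -290.9, 173.3]
width: 0.245
eef_pos: [503.3, -28.1, 170.2]
eef_pos: [487.0, 201.5, 170.1]
eef_pos: [488.3, 197.9, 170.8]
t 36.45 pos [488.3 197.9 170.8] jaw -71.2 F [-0.4 -0.3 -3.2] w 21.2
```

```bash
python3 -m inch '[0.1,0.12,-5,0,1.5, 0.1,0.12,-9.5,0,1.5, 0.1,0.12,-11.4,0,1.5, 0.1,0.12,-11.95,0,1.5, 0.1,0.12,-11.95,0,1.5]'|grep -E "pos|force"|tr '\n' ' '; echo
python3 -m inch '[0,0,0,0,1.5, 0,0,0,0,1.5, 0.19,0.065,0,0,1.5, 0.19,0.065,0,0,1.5]'|grep -E "pos|force"|tr '\n' ' '; echo
for i in 1 2 3 4 5; do python3 -m inch '[0.047,0.016,0,0,1.5, 0.047,0.016,0,0,1.5]'|grep -E "pos|force"|tr '\n' ' '; echo; done
```

```text
eef_pos: [490.2, 200.4, 52.7] wrist_force: [0.5, 0.5, -2.1] 
eef_pos: [491.2, 201.2, 51.8] wrist_force: [-0.6, 0.6, -2.7] 
eef_pos: [491.3, 201.2, 51.4] wrist_force: [0.2, -0.5, -2.4] 
eef_pos: [491.9, 201.4, 51.4] wrist_force: [0.9, -1.1, -2.3] 
eef_pos: [492.4, 201.5, 51.5] wrist_force: [-0.3, 0.0, -3.0] 
eef_pos: [492.8, 201.7, 51.5] wrist_force: [0.7, 0.2, -3.1] 
eef_pos: [493.3, 201.9, 51.5] wrist_force: [0.1, 0.4, -2.1]
```

```bash
for i in 1 2 3 4 5; do python3 -m inch '[0.049,0.0,0,0,1.5, 0.049,0.0,0,0,1.5]'|grep -E "pos|force"|tr '\n' ' '; echo; done
```

```text
eef_pos: [493.4, 201.9, 51.4] wrist_force: [-1.8, 1.0, -1.1] 
eef_pos: [493.5, 201.9, 51.3] wrist_force: [-5.9, 0.7, 1.2] 
eef_pos: [493.5, 201.9, 51.2] wrist_force: [-7.3, 0.3, 2.3] 
eef_pos: [493.5, 201.9, 51.1] wrist_force: [-8.8, 0.6, 3.9] 
eef_pos: [493.5, 202.0, 51.0] wrist_force: [-9.2, -0.4, 4.5]
```

```bash
for i in 1 2 3 4; do python3 -m inch '[0.0,0.045,0,0,1.5, 0.0,0.045,0,0,1.5]'|grep -E "pos|force"|tr '\n' ' '; echo; done
```

```text
eef_pos: [493.5, 202.1, 50.9] wrist_force: [-8.1, -0.5, 3.7] 
eef_pos: [493.6, 202.3, 50.7] wrist_force: [-8.2, -0.9, 1.9] 
eef_pos: [493.6, 202.5, 50.5] wrist_force: [-7.5, -1.8, 0.7] 
eef_pos: [493.7, 202.8, 50.4] wrist_force: [-7.0, -2.6, -1.4]
```

```bash
python3 -m inch '[0,0,-0.12,0,1.5, 0,0,-0.25,0,1.5, 0,0,-0.25,0,1.5]'|grep -E "pos|force"|tr '\n' ' '; python3 -m inch '[0,0,0,0,3.6, 0,0,0,0,3.6, 0,0,0,0,3.6, 0,0,5,0,3.6, 0,0,10,0,3.6]' | grep -E "pos|force|width"
python3 -m inch '[0,-5.5,2,0,4.6, 0,-11,4,0,4.6, 0,-17,4,0,4.6, 0,-23,4,0,4.6, 0,-29,4,0,4.6]'|grep pos
python3 -m inch '[0,-5.5,0,0,4.6, 0,-11,0,0,4.6, 0,-17,0,0,4.6, 0,-23,0,0,4.6, 0,-28,0,0,4.6]'|grep pos
python3 -c "
from h import *
tool();seetray([0,1,2,3]);see()"|grep -v '  tray'
```

```text
eef_pos: [493.7, 203.1, 48.4] wrist_force: [-9.7, -1.7, 3.6] eef_pos: [495.4, 203.5, 149.7]
wrist_force: [0.6, -0.3, 0.2]
width: 0.42
eef_pos: [495.9, -88.4, 189.6]
eef_pos: [495.6, -369.1, 189.3]
t 43.33 pos [ 495.6 -369.1  189.3] jaw -71.2 F [ 0.7  0.3 -0.7] w 45.7
top hex [548.2 188.8]
  place 0 centre [603.  178.3] radial gap -0.3 tang 0.2
  place 1 centre [585.  231.7] radial gap 0.4 tang 0.5
  place 2 centre [532.7 242.5] radial gap -0.2 tang -2.7
  place 3 centre [494.1 201. ] radial gap -0.6 tang -1.5
scene hex [550.5 189.4]
  place 0 centre [604.1 179.8] radial gap -1.6 tang 0.9
  place 1 centre [587.1 228.9] radial gap -2.2 tang -1.6
  place 2 centre [530.7 243.7] radial gap 1.8 tang 1.1
  place 3 centre [494.3 200.7] radial gap 1.3 tang -0.2
top
hex [549.1 192. ] 61.79826223831804 321
scene
hex [549.6 192.3] 60.87712445585745 247
  bench [ 415.4 -391.9] yaw 0.0 w 56.3 332
  bench [ 664.1 -283.3] yaw 18.5 w 11.8 4
```

```bash
python3 -m inch '[-4.5,-1.3,0,0.1,4.6, -8.1,-2.35,-3,0.196,4.6, -8.1,-2.35,-8,0.196,4.6, -8.1,-2.35,-12,0.196,4.6, -8.1,-2.35,-14.6,0.196,4.6]'|grep pos
python3 -m inch '[0,0,0,0,4.6, 0,0,0,0,4.6, 0,0,0,0,4.6]' |grep pos; python3 -c "
from h import *
tool()"
```

```text
eef_pos: [414.3, -387.4, 41.0]
eef_pos: [415.9, -390.6, 45.0]
t 44.52 pos [ 415.9 -390.6   45. ] jaw -59.8 F [-0.3  0.3 -0.3] w 45.9
```

```bash
python3 -m inch '[-0.05,-0.16,-0.2,0,4.6, -0.05,-0.16,-0.2,0,4.6, -0.05,-0.16,-0.2,0,1.5, -0.05,-0.16,-0.2,0,1.5, -0.05,-0.16,-0.2,0,1.5]' 60|grep -E "pos"
python3 -m inch '[0,0,0,0,1.5, 0,0,0,0,1.5, 0,0,5,0,1.5, 0.6,3,10,0,1.5, 1.5,8,13,0,1.5]'|grep -E "pos|width"
python3 -m inch '[1,5,0,-0.1,1.5, 2,10.5,0,-0.196,1.5, 3,16,0,-0.196,1.5, 4,21,0,-0.196,1.5, 5,26,0,-0.196,1.5]'|grep pos
python3 -m inch '[1,5.5,0,0,1.5, 2,11,0,0,1.5, 3,16,0,0,1.5, 3.1,19.5,0,0,1.5, 3.1,19.5,0,0,1.5]'|grep pos
python3 -m inch '[0,0,0,0,1.5, 0,0,0,0,1.5, 0,0,0,0,1.5]'|grep pos
python3 -c "
from h import *
tool()"
```

```text
eef_pos: [414.3, -391.7, 41.2]
eef_pos: [429.6, -312.1, 173.1]
width: 0.244
eef_pos: [478.6, -49.5, 170.1]
eef_pos: [509.1, 145.8, 169.8]
eef_pos: [510.2, 142.6, 170.9]
t 47.4 pos [510.2 142.6 170.9] jaw -71.2 F [ 0.4 -0.7 -2.1] w 20.7
```

```bash
python3 -m inch '[0.1,0,-5,0,1.5, 0.1,0,-9.5,0,1.5, 0.1,0,-11.4,0,1.5, 0.1,0,-11.95,0,1.5, 0.1,0,-11.95,0,1.5]'|grep -E "pos|force"|tr '\n' ' '; echo
python3 -m inch '[0,0,0,0,1.5, 0,0,0,0,1.5, 0.04,0.2,0,0,1.5, 0.04,0.2,0,0,1.5]'|grep -E "pos|force"|tr '\n' ' '; echo
for i in 1 2 3 4 5; do python3 -m inch '[0.01,0.049,0,0,1.5, 0.01,0.049,0,0,1.5]'|grep -E "pos|force"|tr '\n' ' '; echo; done
```

```text
eef_pos: [512.4, 143.6, 52.7] wrist_force: [0.4, 0.1, -2.0] 
eef_pos: [511.8, 145.8, 51.7] wrist_force: [-0.4, -1.0, -3.0] 
eef_pos: [511.7, 146.1, 51.4] wrist_force: [0.8, -0.2, -2.6] 
eef_pos: [511.8, 146.6, 51.4] wrist_force: [-0.6, -0.2, -2.0] 
eef_pos: [511.9, 147.0, 51.5] wrist_force: [-0.4, 0.1, -2.6] 
eef_pos: [512.0, 147.5, 51.5] wrist_force: [0.1, 0.1, -2.3] 
eef_pos: [512.1, 148.0, 51.5] wrist_force: [-0.4, 0.4, -1.7]
```

```bash
for i in 1 2 3 4 5; do python3 -m inch '[0.016,0.047,0,0,1.5, 0.016,0.047,0,0,1.5]'|grep -E "pos|force"|tr '\n' ' '; echo; done
```

```text
eef_pos: [512.3, 148.5, 51.5] wrist_force: [-0.9, 1.2, -2.1] 
eef_pos: [512.4, 149.0, 51.5] wrist_force: [0.2, 1.2, -3.4] 
eef_pos: [512.6, 149.3, 51.5] wrist_force: [-0.2, -0.5, -2.4] 
eef_pos: [512.6, 149.4, 51.5] wrist_force: [-1.9, -3.7, -1.8] 
eef_pos: [512.6, 149.5, 51.5] wrist_force: [-2.5, -5.5, 1.2]
```

```bash
python3 -m inch '[0.04,0.04,0,0,1.5, 0.04,0.04,0,0,1.5]'|grep -E "pos|force"|tr '\n' ' '; python3 -m inch '[0,0,-0.15,0,1.5, 0,0,-0.35,0,1.5, 0,0,-0.35,0,1.5]'|grep -E "pos|force"|tr '\n' ' '; python3 -m inch '[0,0,0,0,3.6, 0,0,0,0,3.6, 0,0,0,0,3.6, 0,0,5,0,3.6, 0,0,10,0,3.6]' | grep -E "pos|force|width"
python3 -m inch '[0,-5.5,4,0,8, 2,-11,6,0,8, 4,-17,6,0,8, 6,-23,6,0,8, 8,-29,6,0,8]'|grep pos
python3 -c "
from h import *
tool();seetray([0,1,2,3,4])
for n in O:
    im,d,c=grab(n);P=cloud(d,c)
    m=(P[...,2]>44)&(P[...,2]<52)&(np.hypot(P[...,0]-649,P[...,1]+269)<48)
    r=cv2.minEnclosingCircle(P[m][:,:2].astype(np.float32));print('flange',np.array(r[0])+O[n],r[1])
    m=(P[...,2]>94)&(P[...,2]<106)&(np.hypot(P[...,0]-518,P[...,1]-30+O[n][1])<37)
    r=cv2.minEnclosingCircle(P[m][:,:2].astype(np.float32));print('mouth',np.array(r[0])+O[n],r[1],m.sum())
    if n=='scene': cv2.imwrite('pics/s5.png',cv2.resize(im[130:260,280:460],None,fx=4,fy=4,interpolation=cv2.INTER_CUBIC))
"
```

```text
eef_pos: [512.6, 149.5, 51.5] wrist_force: [-3.8, -8.0, 3.5] eef_pos: [512.2, 149.8, 47.6] wrist_force: [-3.5, -6.5, 0.3] eef_pos: [512.8, 150.9, 148.6]
wrist_force: [1.0, 0.1, 0.5]
width: 0.423
eef_pos: [592.1, -135.0, 208.5]
t 52.9 pos [ 592.1 -135.   208.5] jaw -71.1 F [0.5 1.  0.2] w 79.4
top hex [nan nan]
  place 0 centre [nan nan] radial gap nan tang nan
  place 1 centre [nan nan] radial gap nan tang nan
  place 2 centre [nan nan] radial gap nan tang nan
  place 3 centre [nan nan] radial gap nan tang nan
  place 4 centre [nan nan] radial gap nan tang nan
scene hex [nan nan]
  place 0 centre [nan nan] radial gap nan tang nan
  place 1 centre [nan nan] radial gap nan tang nan
  place 2 centre [nan nan] radial gap nan tang nan
  place 3 centre [nan nan] radial gap nan tang nan
  place 4 centre [nan nan] radial gap nan tang nan
flange [ 649.3 -270.5] 31.57916259765625
mouth [525.7  60.6] 7.4494123458862305 9
flange [ 649.  -269.8] 32.58304977416992
mouth [519.1  29.2] 35.446533203125 183h.py:77: RuntimeWarning: Mean of empty slice.
  A.append([*u,1]);b.append(np.sort(q@u)[-4:].mean()-28)
  ret = ret.dtype.type(ret / rcount)
```

View pics/s5.png

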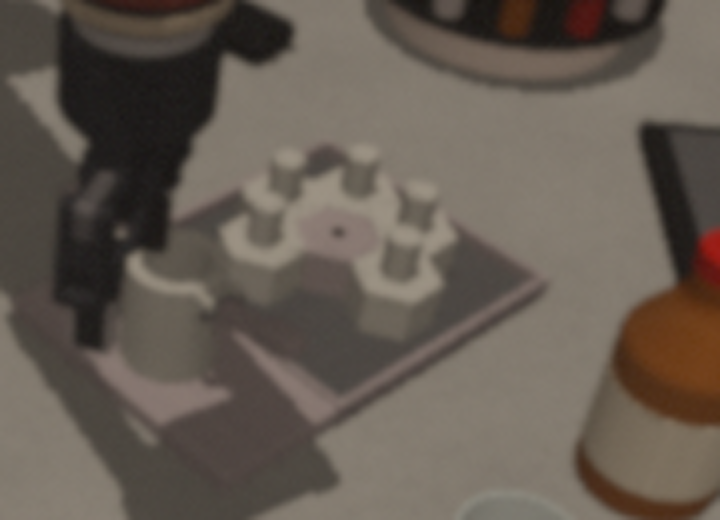

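```bash
python3 -m inch '[2.8,-6,0,0,8, 5.7,-12,0,0,8, 5.7,-13.5,0,0,8, 5.7,-13.5,0,0,8, 5.7,-13.5,0,0,8]'|grep pos
python3 -c "
from h import *
tool()
im,d,c=grab('top');P=cloud(d,c);np.savez('top6.npz',im=im,d=d);tray(P,O['top'],[0,1,2,3,4])
cv2.imwrite('pics/t6.png',cv2.resize(im[130:260,125:275],None,fx=4,fy=4,interpolation=cv2.INTER_CUBIC))
im,d,c=grab('scene');P=cloud(d,c);np.savez('scene6.npz',im=im,d=d);tray(P,O['scene'],[0,1,2,3,4])
cv2.imwrite('pics/s6.png',cv2.resize(im[130:260,280:460],None,fx=4,fy=4,interpolation=cv2.INTER_CUBIC))
"
```

```text
eef_pos: [648.1, -265.9, 208.1]
t 53.73 pos [ 648.1 -265.9  208.1] jaw -71.0 F [-0.  -0.7 -1.1] w 79.8
hex [nan nan]
  place 0 centre [nan nan] radial gap nan tang nan
  place 1 centre [nan nan] radial gap nan tang nan
  place 2 centre [nan nan] radial gap nan tang nan
  place 3 centre [nan nan] radial gap nan tang nan
  place 4 centre [nan nan] radial gap nan tang nan
hex [nan nan]
  place 0 centre [nan nan] radial gap nan tang nan
  place 1 centre [nan nan] radial gap nan tang nan
  place 2 centre [nan nan] radial gap nan tang nan
  place 3 centre [nan nan] radial gap nan tang nan
  place 4 centre [nan nan] radial gap nan tang nanh.py:77: RuntimeWarning: Mean of empty slice.
  A.append([*u,1]);b.append(np.sort(q@u)[-4:].mean()-28)
  ret = ret.dtype.type(ret / rcount)
```

View pics/s6.png

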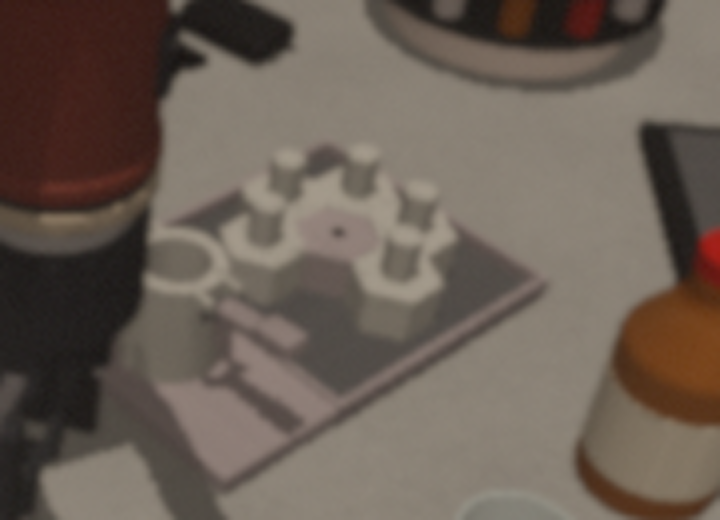

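```bash
python3 -m inch '[0,0,-4,0,5, 0,0,-4,0,5, 0,0,-4,0,5]'|grep pos; python3 -c "
from h import *
from scipy.optimize import least_squares
tool()
for n in O:
    z=np.load(n+'0.npz');P=cloud(z['d'],robot.calibration(n))
    r=np.hypot(P[...,0]-518,P[...,1]-30+O[n][1])
    m=(P[...,2]>95)&(P[...,2]<107)&(r<40)
    Q=P[m][:,:2]
    # ring mean-radius fit
    f=least_squares(lambda c:np.hypot(*(Q-c).T)-28.75,[518,30-O[n][1]],loss='soft_l1',f_scale=3)
    print(n,m.sum(),f.x+O[n],np.median(P[m][:,2]))
    m=(P[...,2]>75)&(P[...,2]<90)&(np.hypot(P[...,0]-649,P[...,1]+270+O[n][1])<25)
    print('plug grip top',P[m].mean(0)+[*O[n],0],m.sum())
"
```

```text
eef_pos: [648.6, -267.6, 169.1]
t 54.2 pos [ 648.6 -267.6  169.1] jaw -71.1 F [ 0.6 -0.3  0.6] w 49.5
top 247 [517.43411045  28.40848135] 99.88606930818082
plug grip top [ 648.51909483 -270.54265518   81.81715064] 51
scene 221 [517.78373551  27.65401825] 98.33522043890571
plug grip top [ 649.22873433 -271.56115795   80.4399162 ] 105
```

```bash
python3 -m inch '[0.04,-0.28,-5,0,5, 0.04,-0.28,-9.5,0,5, 0.04,-0.28,-11.4,0,5, 0.04,-0.28,-11.4,0,5, 0.04,-0.28,-11.4,0,5]'|grep pos
python3 -m inch '[0,0,0,0,5, 0,0,0,0,5]'|grep -E "pos|force"
python3 -m inch '[0,0,0,0,1.5, 0,0,0,0,1.5, 0,0,0,0,1.5, 0,0,0,0,1.5]' 60|grep -E "pos|force|width"
```

```text
eef_pos: [650.5, -271.9, 57.0]
eef_pos: [649.5, -271.4, 55.6]
wrist_force: [-0.1, -0.1, -0.1]
eef_pos: [648.8, -270.7, 54.5]
wrist_force: [-1.4, 2.2, 6.2]
width: 0.26
```

```bash
python3 -m inch '[0,0,5,0,1.5, 0,0,10,0,1.5, -1,2,14,0,1.5, -3.1,7,14,0,1.5, -5.3,12,14,0,1.5]'|grep -E "pos"
python3 -m inch '[-2.1,5,0,0,1.5, -4.2,10,0,0,1.5, -6.4,15,0,0,1.5, -7.8,18,0,0,1.5, -7.8,18,0,0,1.5]'|grep pos
python3 -m inch '[0,0,0,0,1.5, 0,0,0,0,1.5, 0,0,0,0,1.5]'|grep pos
python3 -c "
from h import *
tool()
p=robot.state()['eef_pos']
for n in O:
    im,d,c=grab(n);P=cloud(d,c)
    z0=p[2]-6.8
    m=(abs(P[...,2]-z0)<5)&(np.hypot(P[...,0]-p[0],P[...,1]-p[1]+O[n][1])<42)
    r=cv2.minEnclosingCircle(P[m][:,:2].astype(np.float32));print('flange',n,np.array(r[0])+O[n],r[1],m.sum())
"
```

```text
eef_pos: [594.9, -150.3, 193.5]
eef_pos: [516.2, 30.9, 192.9]
eef_pos: [517.9, 28.1, 193.7]
t 57.2 pos [517.9  28.1 193.7] jaw -71.2 F [ 0.1  0.2 -3.1] w 22.3
flange top [510.98193359   6.96255722] 20.121366500854492 60
flange scene [518.27209473  27.72249985] 33.11914825439453 241
```

```bash
python3 -m inch '[-0.03,0.02,-2,0,1.5, -0.03,0.02,-3.2,0,1.5, -0.03,0.02,-3.2,0,1.5, -0.03,0.02,-3.2,0,1.5]'|grep pos
for i in 1 2 3 4; do python3 -m inch '[0,0,-0.3,0,1.5, 0,0,-0.3,0,1.5]'|grep -E "pos|force"|tr '\n' ' '; echo; done
```

```text
eef_pos: [517.8, 29.1, 162.5]
eef_pos: [517.4, 29.2, 159.1] wrist_force: [0.5, 0.6, -3.2] 
eef_pos: [517.2, 29.2, 155.7] wrist_force: [0.4, 0.5, -2.3] 
eef_pos: [517.2, 29.2, 152.6] wrist_force: [-0.5, -0.0, -3.4] 
eef_pos: [517.2, 29.2, 149.6] wrist_force: [0.0, -0.5, -2.6]
```

```bash
for i in 1 2 3; do python3 -m inch '[0,0,-0.4,0,1.5, 0,0,-0.8,0,1.5, 0,0,-0.8,0,1.5]'|grep -E "pos|force"|tr '\n' ' '; echo; done
```

```text
eef_pos: [517.0, 29.3, 141.3] wrist_force: [-0.0, 0.8, -3.0] 
eef_pos: [517.0, 29.2, 133.4] wrist_force: [-0.4, -0.1, -2.5] 
eef_pos: [517.0, 29.3, 125.4] wrist_force: [-0.4, -0.6, -2.6]
```

```bash
for i in 1 2 3 4; do python3 -m inch '[0,0,-0.2,0,1.5, 0,0,-0.4,0,1.5, 0,0,-0.4,0,1.5]'|grep -E "pos|force"|tr '\n' ' '; echo; done
```

```text
eef_pos: [517.3, 29.2, 121.8] wrist_force: [-0.3, -0.9, -3.0] 
eef_pos: [517.2, 29.2, 117.7] wrist_force: [0.3, 0.4, -2.8] 
eef_pos: [517.3, 29.2, 113.8] wrist_force: [-0.4, 1.2, -2.8] 
eef_pos: [517.6, 29.3, 113.1] wrist_force: [-11.8, 1.3, 21.0]
```

```bash
for i in 1 2 3; do python3 -m inch '[0,0,-0.1,0,1.5, 0,0,-0.2,0,1.5, 0,0,-0.2,0,1.5]'|grep -E "pos|force|width"|tr '\n' ' '; echo; done; python3 -c "
from h import *
print(toolyaw())
for n in O:
    im,d,c=grab(n);P=cloud(d,c)
    q=P[...,2][(np.hypot(P[...,0]-517.5,P[...,1]-28+O[n][1])<30)&(np.hypot(P[...,0]-517.5,P[...,1]-28+O[n][1])>18)&(P[...,2]>95)&(P[...,2]<114)];print(n,len(q),np.median(q))"
```

```text
eef_pos: [517.7, 29.3, 112.9] wrist_force: [-18.8, 1.8, 33.9] width: 0.259 
eef_pos: [517.8, 29.3, 112.7] wrist_force: [-25.8, 2.4, 46.1] width: 0.26 
eef_pos: [518.0, 29.3, 112.6] wrist_force: [-33.4, 1.9, 59.7] width: 0.261 
(np.float64(-71.04018790648489), array([ 1.96351753e-04, -7.52019385e-04, -9.99999698e-01]))
top 47 106.604442092603
scene 160 105.16802034643234
```

```bash
python3 -m inch '[0,0,0.6,0,1.5, 0,0,0.6,0,1.5, 0,0,0.6,0,5, 0,0,0.6,0,5, 0,0,0.6,0,5]'|grep -E "pos|force"
python3 -m inch '[0,0,4,0,5, 0,0,9,0,5, 0,0,9,-0.17,0, -4,0.9,9,-0.34,0, -9.2,1.9,9,-0.524,0]'|grep pos
python3 -m inch '[0,0,0,0,0, 0,0,0,0,0, 0,0,0,0,0]'|grep pos
python3 -c "
from h import *
tool()
for n in O:
    im,d,c=grab(n);P=cloud(d,c)
    r=np.hypot(P[...,0]-517.5,P[...,1]-28+O[n][1])
    q=P[...,2][(r<30)&(r>18)&(P[...,2]>95)&(P[...,2]<114)];print(n,len(q),np.median(q))
    cv2.imwrite('pics/s7.png',cv2.resize(im[130:260,280:460],None,fx=4,fy=4,interpolation=cv2.INTER_CUBIC))"
```

```text
eef_pos: [517.2, 29.2, 109.5]
wrist_force: [0.5, -0.2, -0.3]
eef_pos: [424.8, 48.2, 199.6]
eef_pos: [426.6, 47.9, 200.4]
t 64.28 pos [426.6  47.9 200.4] jaw -101.1 F [0.3 0.5 0.3] w 0.1
top 134 107.43356449082205
scene 165 105.35953165256637
```

View pics/s7.png

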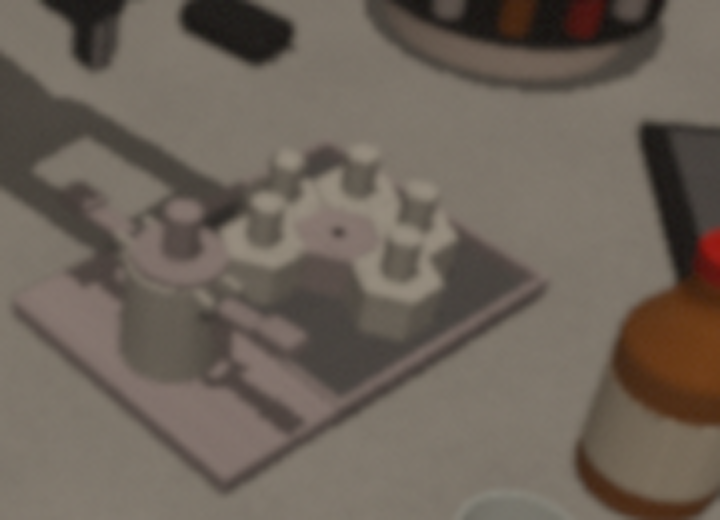

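```bash
python3 -m inch '[-0.15,-0.07,-5,0,0, -0.15,-0.07,-9,0,0, -0.15,-0.07,-9,0,0, -0.15,-0.07,-9,0,0]'|grep -E "pos|force"
for i in 1 2 3 4; do python3 -m inch '[0,0,-0.8,0,0, 0,0,-1.6,0,0]'|grep -E "pos|force"|tr '\n' ' '; echo; done
```

```text
eef_pos: [425.1, 47.4, 111.3]
wrist_force: [-0.2, -0.3, 0.2]
eef_pos: [425.0, 47.5, 94.9] wrist_force: [-1.6, 1.1, 3.8] 
eef_pos: [424.8, 47.4, 78.1] wrist_force: [0.9, -0.5, 2.8] 
eef_pos: [423.6, 47.5, 61.3] wrist_force: [-0.3, 0.5, 2.7] 
eef_pos: [423.5, 47.5, 45.2] wrist_force: [-0.6, -0.3, 2.2]
```

```bash
for i in 1 2 3; do python3 -m inch '[0.39,-0.08,0,0,0, 0.78,-0.155,0,0,0]'|grep -E "pos|force"|tr '\n' ' '; echo; done
for i in 1 2 3; do python3 -m inch '[0.2,-0.04,0,0,0, 0.2,-0.04,0,0,0]'|grep -E "pos|force"|tr '\n' ' '; echo; done
```

```text
eef_pos: [430.6, 46.1, 45.2] wrist_force: [-3.8, -0.0, -0.7] 
eef_pos: [439.3, 44.4, 45.7] wrist_force: [-3.7, 0.8, -1.3] 
eef_pos: [447.1, 42.9, 45.7] wrist_force: [-5.3, 1.7, -2.1] 
eef_pos: [449.6, 42.4, 46.0] wrist_force: [-3.6, 0.4, -3.1] 
eef_pos: [451.3, 42.0, 46.0] wrist_force: [-3.2, 0.1, -2.1] 
eef_pos: [453.3, 41.6, 45.9] wrist_force: [-3.4, 0.3, -2.8]
```

```bash
for i in 1 2 3 4 5 6; do python3 -m inch '[0.1,-0.02,0,0,0, 0.1,-0.02,0,0,0]'|grep -E "pos|force"|tr '\n' ' '; echo; done
```

```text
eef_pos: [453.7, 41.5, 45.8] wrist_force: [-5.4, 1.4, -1.9] 
eef_pos: [453.8, 41.6, 45.8] wrist_force: [-9.9, 1.5, 3.3] 
eef_pos: [453.9, 41.5, 45.7] wrist_force: [-12.9, 2.4, 6.5] 
eef_pos: [454.0, 41.5, 45.6] wrist_force: [-16.5, 2.8, 10.8] 
eef_pos: [454.1, 41.5, 45.6] wrist_force: [-21.2, 3.0, 13.6] 
eef_pos: [454.2, 41.5, 45.5] wrist_force: [-24.4, 4.4, 17.8]
```

```bash
python3 -m inch '[-2,0.4,0,0,0, -5,1,0,0,0, -5,1,3,0,0, -5,1,9,0,0, -5,1,15,0,0]'|grep -E "pos|force"
python3 -m inch '[3,-0.6,0.5,0,0, 8.5,-1.7,0.5,0,0, 14,-2.8,0.5,0,0, 20.5,-4.07,0.5,0,0, 20.5,-4.07,0.5,0,0]'|grep pos
python3 -m inch '[0,0,0,0,0, 0,0,0,0,0, 0,0,0,0,0]'|grep pos
python3 -c "
from h import *
tool()"
```

```text
eef_pos: [410.8, 50.2, 199.2]
wrist_force: [0.7, -0.4, 0.2]
eef_pos: [618.4, 8.3, 199.7]
eef_pos: [613.9, 10.1, 202.3]
t 70.5 pos [613.9  10.1 202.3] jaw -101.1 F [ 0.6 -0.   1.1] w -0.1
```

```bash
python3 -m inch '[-0.4,0.08,-4,0,0, -0.4,0.08,-8,0,0, -0.4,0.08,-8,0,0, -0.4,0.08,-8,0,0]'|grep -E "pos|force"
for i in 1 2 3 4 5; do python3 -m inch '[0,0,-0.8,0,0, 0,0,-1.5,0,0]'|grep -E "pos|force"|tr '\n' ' '; echo; done
for i in 1 2 3; do python3 -m inch '[-0.39,0.08,0,0,0, -0.78,0.155,0,0,0]'|grep -E "pos|force"|tr '\n' ' '; echo; done
```

```text
eef_pos: [611.2, 10.6, 123.1]
wrist_force: [0.2, 0.2, 1.4]
eef_pos: [611.2, 10.5, 107.0] wrist_force: [-0.1, 0.2, -0.7] 
eef_pos: [611.7, 10.3, 91.5] wrist_force: [3.9, 0.6, 3.1] 
eef_pos: [609.7, 10.7, 75.2] wrist_force: [-1.0, 0.7, 3.0] 
eef_pos: [609.6, 10.6, 60.0] wrist_force: [0.5, 0.4, 2.2] 
eef_pos: [610.2, 10.6, 45.3] wrist_force: [0.9, -0.3, 2.0] 
eef_pos: [602.6, 12.1, 46.0] wrist_force: [3.9, -0.4, -1.3] 
eef_pos: [594.8, 13.7, 46.3] wrist_force: [3.2, -1.1, -1.7] 
eef_pos: [586.7, 15.2, 46.0] wrist_force: [4.2, -0.6, -2.1]
```

```bash
python3 -m inch '[-0.2,0.04,0,0,0, -0.4,0.08,0,0,0, -0.4,0.08,0,0,0]'|grep -E "pos|force"|tr '\n' ' '; for i in 1 2 3 4 5 6 7; do python3 -m inch '[-0.1,0.02,0,0,0, -0.1,0.02,0,0,0]'|grep -E "pos|force"|tr '\n' ' '; echo; done
```

```text
eef_pos: [582.4, 16.1, 45.8] wrist_force: [2.8, 0.1, -2.0] eef_pos: [581.8, 16.2, 45.8] wrist_force: [3.5, -0.2, -3.1] 
eef_pos: [581.0, 16.4, 46.0] wrist_force: [4.4, -0.2, -3.2] 
eef_pos: [581.0, 16.4, 46.1] wrist_force: [8.6, -1.5, -6.2] 
eef_pos: [580.9, 16.4, 46.2] wrist_force: [11.8, -1.7, -9.6] 
eef_pos: [580.8, 16.4, 46.3] wrist_force: [14.8, -2.0, -12.1] 
eef_pos: [580.7, 16.4, 46.4] wrist_force: [18.7, -2.6, -15.6] 
eef_pos: [580.7, 16.4, 46.5] wrist_force: [21.1, -3.4, -18.8]
```

```bash
python3 -m inch '[2,-0.4,0,0,0, 5,-1,0,0,0, 5,-1,4,0,0, 5,-1,10,0,0, 5,-1,15,0,0]'|grep -E "pos"
python3 -m inch '[0,-5.5,2,0,0, 0,-11,3,0,0, 0,-17,3,0,0, -1,-23,3,0,0, -2,-28,3,0,0]'|grep -E "pos"
python3 -m inch '[-3,-5,0,0,0, -6,-10,0,0,0, -9,-15,0,0,0, -9,-15,0,0,0]'|grep -E "pos"
python3 - <<'E'
from h import *
np.set_printoptions(precision=1,suppress=True)
tool(); G={}
for n in O:
    G[n]=im,d,c=grab(n);P=cloud(d,c);o=O[n];np.savez(n+"9.npz",im=im,d=d)
    print(n);
    try: tray(P,o,[0,1,2,3,4],(549.5,190.5))
    except Exception as e: print(e)
    for nm,xy in(("jar",(428,-139)),("pot",(418,-261))):
        m=(P[...,2]>46)&(P[...,2]<66)&(np.hypot(P[...,0]-xy[0],P[...,1]-xy[1]+o[1])<40);print(nm,(P[m].min(0)+P[m].max(0))[:2]/2+o)
    r=np.hypot(P[...,0]-517.5,P[...,1]-28+o[1]);q=P[...,2][(r<30)&(r>18)&(P[...,2]>95)&(P[...,2]<114)];print("flange z",np.median(q))
a=cv2.resize(G["top"][0][130:260,130:260],(400,400),interpolation=cv2.INTER_CUBIC);b=cv2.resize(G["scene"][0][130:260,290:420],(400,400),interpolation=cv2.INTER_CUBIC)
cv2.imwrite("pics/f9.png",np.hstack([a,b]))
E
```

```text
eef_pos: [625.0, 7.6, 197.8]
eef_pos: [604.4, -274.1, 225.7]
eef_pos: [512.5, -425.6, 225.6]
t 76.88 pos [ 512.5 -425.6  225.6] jaw -101.4 F [ 0.3  1.3 -0.9] w -0.2
top
hex [nan nan]
  place 0 centre [nan nan] radial gap nan tang nan
  place 1 centre [nan nan] radial gap nan tang nan
  place 2 centre [nan nan] radial gap nan tang nan
  place 3 centre [nan nan] radial gap nan tang nan
  place 4 centre [nan nan] radial gap nan tang nan
jar [ 428.3 -141.5]h.py:77: RuntimeWarning: Mean of empty slice.
  A.append([*u,1]);b.append(np.sort(q@u)[-4:].mean()-28)
  ret = ret.dtype.type(ret / rcount)
Traceback (most recent call last):
ValueError: zero-size array to reduction operation minimum which has no identity
```

```bash
sed -i 's/if len(b)<4: b=b-0.3/if len(b)<3: new.append(H0)\n            elif len(b)<4: b=b-0.3/' h.py
python3 - <<'E'
from h import *
np.set_printoptions(precision=1,suppress=True)
G={}
for n in O:
    G[n]=im,d,c=grab(n);P=cloud(d,c);o=O[n];np.savez(n+"9.npz",im=im,d=d)
    print(n); tray(P,o,[0,1,2,3,4],(549.2,190.2))
    for nm,xy in(("jar",(428,-139)),("pot",(418,-261))):
        m=(P[...,2]>46)&(P[...,2]<66)&(np.hypot(P[...,0]-xy[0],P[...,1]-xy[1]+o[1])<40)
        if m.any(): print(nm,(P[m].min(0)+P[m].max(0))[:2]/2+o)
    r=np.hypot(P[...,0]-517.5,P[...,1]-28+o[1]);q=P[...,2][(r<30)&(r>18)&(P[...,2]>95)&(P[...,2]<114)];print("flange z",np.median(q))
    D=P[...,:2]+o-[517.4,28.6];u=np.array([.981,-.193]);v=np.array([.193,.981]);a=D@u;e=D@v
    for s in(-1,1):
        m=(abs(e)<12)&(a*s>38)&(a*s<130)&(P[...,2]>22)&(P[...,2]<110);L=np.c_[a[m]*s,P[m][:,2]];print("cam",s,len(L),L.max(0),[np.round(np.percentile(L[(L[:,1]>=q)&(L[:,1]<q+15)][:,0],[50,95]),1) for q in(25,40,55,70,85) if ((L[:,1]>=q)&(L[:,1]<q+15)).any()])
a=cv2.resize(G["top"][0][130:260,130:260],(400,400),interpolation=cv2.INTER_CUBIC);b=cv2.resize(G["scene"][0][130:260,290:420],(400,400),interpolation=cv2.INTER_CUBIC)
cv2.imwrite("pics/f9.png",np.hstack([a,b]))
E
```

```text
top
hex [549.2 190.2]
  place 0 centre [602.3 177.9] radial gap -1.5 tang -1.9
  place 1 centre [584.7 231.2] radial gap -1.8 tang 0.2
  place 2 centre [532.7 242.6] radial gap -1.1 tang -1.4
  place 3 centre [494.5 199.4] radial gap -0.6 tang 1.5
  place 4 centre [512.4 145.8] radial gap 1.7 tang 1.5
jar [ 428.6 -141.5]
flange z 107.25667462884599
cam -1 75 [104.5 103. ] [array([52.7, 85. ]), array([49.4, 53.5]), array([50.1, 52.1]), array([47.2, 47.8]), array([43.3, 46.9])]
cam 1 40 [106.3 104.2] [array([45.3, 46.2]), array([48.4, 48.4]), array([41.9, 41.9]), array([42.5, 47.4])]
scene
hex [549.2 190.2]
  place 0 centre [604.7 178.5] radial gap 0.8 tang -0.8
  place 1 centre [586.6 230.1] radial gap -1.3 tang -1.9
  place 2 centre [530.  243.9] radial gap 1.0 tang 0.8
  place 3 centre [494.8 198.7] radial gap -1.0 tang 2.1
  place 4 centre [511.7 148.1] radial gap 0.3 tang -0.6
jar [ 427.7 -141.4]
pot [ 418.6 -262.2]
flange z 105.4195392292138
cam -1 55 [ 53.5 102. ] [array([47.8, 51.6]), array([47.1, 52.4]), array([46.6, 49.3]), array([43.9, 46.8])]
cam 1 165 [ 55.  100.6] [array([51.6, 53.4]), array([50.2, 54.1]), array([46.3, 47.8]), array([46.1, 47.2]), array([44.9, 47.4])]
```

View pics/f9.png

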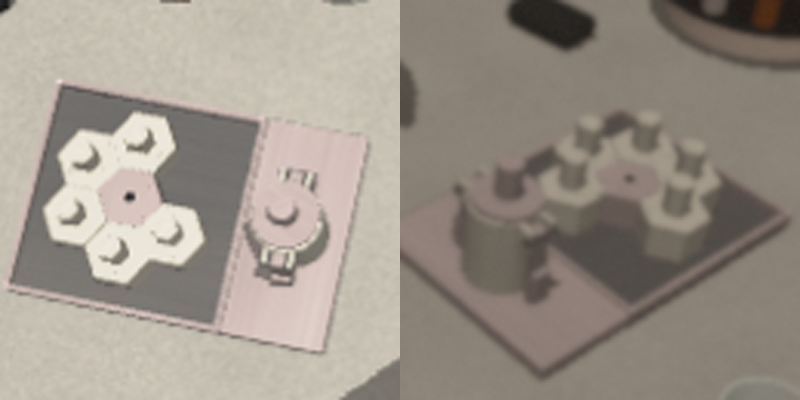

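The close-up shows five blocks in a tight ring around the pink hexagon, with place 5 left open. The plug is seated, both cam arms hang down against the coupling, and the jar and pot haven't moved. Handing in.

```bash
python3 -c "
from h import *
tool(); print(robot.sign_off())"
```

```text
t 77.03 pos [ 515.8 -421.6  225.7] jaw -101.1 F [-0.9 -0.2  0.5] w -0.1
the job is handed in; nothing more can be done
None
```

I handed the job in at about 77 s of the 210 s allowed, with all parts done; no verdict was reported.

**Blocks:** All five were present and now stand at places 0 to 4 around the fixed hexagon, with place 5 empty. I pressed each one into contact before letting go. The release positions put neighbouring blocks 55.4–56.4 mm apart and 55.5–56.2 mm from a best-fit centre (56 mm ideal). That centre comes from the release positions themselves, about 1.5 mm from where the cameras put the hexagon.

**Plug:** I pushed it home with up to about 60 N while both cam arms were still out. Its flange top then read about 105–107 mm, against 106 mm expected.

**Cam arms:** I swung the near arm down first, then the far one, each until the force rose to over 20 N against its stop. In the scene view their outer faces read about 52–54 mm from the coupling's axis, against 54 mm expected. The top view confirmed the near arm's main readings; it had a few stray points and little data for the far arm.

**Jars:** The jar and pot read within about 1 mm of where they started. The final pot reading is from the scene camera only, because the arm hid it from the top camera. I didn't touch the coloured look-alikes.

**Checks that disagreed:**
- The two cameras differed by about 5 mm in y, so I corrected for that using the first grasp.
- The final camera fits of the block positions scatter by about ±2 mm and can't confirm gaps smaller than that. For those I relied on the contact and release positions.

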